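Restock the shield tray in a museum shop

TASK

Restock the shield display on the shop counter: loosen the red clamp knob, slide the white stop bar all the way to the tray's open end, then set every red and blue shield flat, boss up, in the row lined with its own colour, filling each row on its white dots from the closed end without gaps. Then slide the stop bar up against the end of the longer row and turn the clamp fully tight. Leave the other souvenirs alone.

Things in the scene. Friction and masses are not known exactly. Their poses are not given: they have to be found in the camera images.
- tray: wooden display tray, fixed, place and yaw vary; origin under the middle of its floor, on the counter. Two rows run along its y; the closed end is +y, its wall 22 mm high, inner face at y = +111 mm. Inside 115 mm wide (x), 222 mm long (y); side walls 18 mm high, lip at the open end (-y) 10 mm. An aluminium guide rail, 20 mm high, runs along y outside it at x = +95 mm and carries the stop bar
- red_a: loose red shield paperweight: round plate 50 mm across and 14 mm thick (red face with a white cross, dark rim) with a brass boss 24 mm across standing 16 mm above it (30 mm high over all), 80 g; grip it by the boss. Origin: centre of the underside, z up. Two or three of each colour are there; an absent one reads None
- red_b: loose red shield paperweight: round plate 50 mm across and 14 mm thick (red face with a white cross, dark rim) with a brass boss 24 mm across standing 16 mm above it (30 mm high over all), 80 g; grip it by the boss. Origin: centre of the underside, z up. Two or three of each colour are there; an absent one reads None
- red_c: loose red shield paperweight: round plate 50 mm across and 14 mm thick (red face with a white cross, dark rim) with a brass boss 24 mm across standing 16 mm above it (30 mm high over all), 80 g; grip it by the boss. Origin: centre of the underside, z up. Two or three of each colour are there; an absent one reads None
- blue_a: loose blue shield paperweight: round plate 50 mm across and 14 mm thick (blue face with a white cross, dark rim) with a brass boss 24 mm across standing 16 mm above it (30 mm high over all), 80 g; grip it by the boss. Origin: centre of the underside, z up. Two or three of each colour are there; an absent one reads None
- blue_b: loose blue shield paperweight: round plate 50 mm across and 14 mm thick (blue face with a white cross, dark rim) with a brass boss 24 mm across standing 16 mm above it (30 mm high over all), 80 g; grip it by the boss. Origin: centre of the underside, z up. Two or three of each colour are there; an absent one reads None
- blue_c: loose blue shield paperweight: round plate 50 mm across and 14 mm thick (blue face with a white cross, dark rim) with a brass boss 24 mm across standing 16 mm above it (30 mm high over all), 80 g; grip it by the boss. Origin: centre of the underside, z up. Two or three of each colour are there; an absent one reads None
- red_liner: red floor liner of one of the tray's two rows, 54 mm wide in x, 156 mm long in y, 2 mm thick, fixed in the tray's floor with the tray's yaw; it marks the row for the red shields (which row is red and which blue varies). Origin: centre of its underside, 6 mm above the counter; row centre lines are 56 mm apart
- red_1 (a point): white dot 1 on the red liner's top (8 mm above the counter): a shield's place in that row, place 1 next to the closed end wall, the next 52 mm further on; axes as the tray's
- red_2 (a point): white dot 2 on the red liner's top (8 mm above the counter): a shield's place in that row, place 1 next to the closed end wall, the next 52 mm further on; axes as the tray's
- red_3 (a point): white dot 3 on the red liner's top (8 mm above the counter): a shield's place in that row, place 1 next to the closed end wall, the next 52 mm further on; axes as the tray's
- blue_liner: blue floor liner of one of the tray's two rows, 54 mm wide in x, 156 mm long in y, 2 mm thick, fixed in the tray's floor with the tray's yaw; it marks the row for the blue shields (which row is blue and which red varies). Origin: centre of its underside, 6 mm above the counter; row centre lines are 56 mm apart
- blue_1 (a point): white dot 1 on the blue liner's top (8 mm above the counter): a shield's place in that row, place 1 next to the closed end wall, the next 52 mm further on; axes as the tray's
- blue_2 (a point): white dot 2 on the blue liner's top (8 mm above the counter): a shield's place in that row, place 1 next to the closed end wall, the next 52 mm further on; axes as the tray's
- blue_3 (a point): white dot 3 on the blue liner's top (8 mm above the counter): a shield's place in that row, place 1 next to the closed end wall, the next 52 mm further on; axes as the tray's
- stop_bar (a joint): slide of the white stop bar that spans both rows: distance in m from the closed end wall to the face of the bar, 0 to 0.205 (0.205 = slid all the way to the open end); grows towards the tray's -y. With the clamp loose it slides with about 1.5 N; clamped it does not slide by hand. Move it by its carriage or its clamp knob
- bar_face (a point): middle of the stop bar's face that looks at the shields, 18.5 mm above the counter; axes as the tray's (+y towards the closed end). The bar is 108 mm wide in x, 12 mm thick in y, from 11 to 26 mm above the counter; the dark carriage block (36 x 44 mm, top 47 mm above the counter) carries the clamp knob
- clamp_knob (a joint): clamp knob on the stop bar's carriage: 0 = fully loose, 1.4 rad = fully tight (stops at both ends); clockwise seen from above tightens and grows. The clamp begins to bite at 0.5 and holds firmly from 1.1. About 0.1 to 0.2 N m; it stays where it is left
- knob_grip (a point): middle of the clamp knob's red grip, on its axis, 71 mm above the counter: an upright bar 42 mm long along this point's x axis, 13 mm thick along its y axis, from 55 to 81 mm above the counter. Turns with the knob; at 0 its x axis is the tray's x axis. It lies 95 mm in tray x and -22 mm in tray y from the bar's face
- turtle: green turtle figurine, 52 mm shell, 30 mm high; other stock, to be left alone. Origin: centre of the underside
- gift_box: small cream gift box with green ribbon, 46 x 46 x 42 mm; other stock, to be left alone. Origin: centre of the underside
- cup: white souvenir cup, 52 mm across, 55 mm high; other stock, to be left alone. Origin: centre of the underside
- globe: glass globe on a wooden foot, 48 mm across, 60 mm high; other stock, to be left alone. Origin: centre of the underside
There are look-alikes about, which are no part of the job. What is shaped like the blue_a but pink or purple is not meant. Leave any purple look-alike of the blue_b alone.

How it is judged:
On the way, in this order (a step that is already met when the one before it is completed fails the run):
1. the clamp knob is loosened (value of joint clamp_knob below 0.45 rad), for 0.2 s.
2. the stop bar is slid to the tray's open end (value of joint stop_bar above 0.19 m), for 0.2 s.
At the end, for the whole second after the job is handed in: Every shield present stands flat on the liner of its own colour, within 11 mm of a white dot, with the dots nearer the closed end all taken; the stop bar's face is within 8 mm of the last shield of the longer row; the clamp knob is turned to more than 1.1 rad; all at rest ((horizontal distance between red_a and red_1 below 0.011 m or (horizontal distance between red_a and red_2 below 0.011 m and horizontal distance between any of red_b, red_c and red_1 below 0.011 m) or (horizontal distance between red_a and red_3 below 0.011 m and horizontal distance between any of red_b, red_c and red_2 below 0.011 m)) and angle between each of red_a, red_b, red_c, blue_a, blue_b, blue_c's own z axis and vertical below 0.12 rad and z of each of red_a, red_b, red_c in the frame of red_1 below 0.005 m and linear speed of each of red_a, red_b, red_c, blue_a, blue_b, blue_c below 0.02 m/s and (horizontal distance between red_b and red_1 below 0.011 m or (horizontal distance between red_b and red_2 below 0.011 m and horizontal distance between any of red_a, red_c and red_1 below 0.011 m) or (horizontal distance between red_b and red_3 below 0.011 m and horizontal distance between any of red_a, red_c and red_2 below 0.011 m)) and (horizontal distance between red_c and red_1 below 0.011 m or (horizontal distance between red_c and red_2 below 0.011 m and horizontal distance between any of red_a, red_b and red_1 below 0.011 m) or (horizontal distance between red_c and red_3 below 0.011 m and horizontal distance between any of red_a, red_b and red_2 below 0.011 m)) and (horizontal distance between blue_a and blue_1 below 0.011 m or (horizontal distance between blue_a and blue_2 below 0.011 m and horizontal distance between any of blue_b, blue_c and blue_1 below 0.011 m) or (horizontal distance between blue_a and blue_3 below 0.011 m and horizontal distance between any of blue_b, blue_c and blue_2 below 0.011 m)) and z of each of blue_a, blue_b, blue_c in the frame of blue_1 below 0.005 m and (horizontal distance between blue_b and blue_1 below 0.011 m or (horizontal distance between blue_b and blue_2 below 0.011 m and horizontal distance between any of blue_a, blue_c and blue_1 below 0.011 m) or (horizontal distance between blue_b and blue_3 below 0.011 m and horizontal distance between any of blue_a, blue_c and blue_2 below 0.011 m)) and (horizontal distance between blue_c and blue_1 below 0.011 m or (horizontal distance between blue_c and blue_2 below 0.011 m and horizontal distance between any of blue_a, blue_b and blue_1 below 0.011 m) or (horizontal distance between blue_c and blue_3 below 0.011 m and horizontal distance between any of blue_a, blue_b and blue_2 below 0.011 m)) and (y of red_a in the frame of bar_face between 0.015 and 0.033 m or y of red_b in the frame of bar_face between 0.015 and 0.033 m or y of red_c in the frame of bar_face between 0.015 and 0.033 m or y of blue_a in the frame of bar_face between 0.015 and 0.033 m or y of blue_b in the frame of bar_face between 0.015 and 0.033 m or y of blue_c in the frame of bar_face between 0.015 and 0.033 m) and value of joint clamp_knob above 1.1 rad); the robot touches nothing.
It fails at once if the turtle is pushed aside or knocked over (distance of turtle from where it was at the start of the episode above 0.05 m or angle between turtle's own z axis and vertical above 0.6 rad).
It fails at once if the gift box is pushed aside or knocked over (distance of gift_box from where it was at the start of the episode above 0.05 m or angle between gift_box's own z axis and vertical above 0.6 rad).
It fails at once if the cup is pushed aside or knocked over (distance of cup from where it was at the start of the episode above 0.05 m or angle between cup's own z axis and vertical above 0.6 rad).
It fails at once if the globe is pushed aside or knocked over (distance of globe from where it was at the start of the episode above 0.05 m or angle between globe's own z axis and vertical above 0.6 rad).
Of red_a, red_b, red_c only 2 to 3 are there at a start; the rules pass over those that are not, and their reading is None.
Of blue_a, blue_b, blue_c only 2 to 3 are there at a start; the rules pass over those that are not, and their reading is None.
At some moment in a run one of red_a, red_b, red_c, blue_a, blue_b, blue_c may be knocked a few centimetres aside while the robot is not near it.
Once in a run the grip may slacken for a moment while it holds something.
It also fails if it takes over 210 s, if anything falls off the work surface, if the arm or the gripper's body presses on something with over 40 N, if the wrist force passes 120 N, or if a joint passes its speed limit or range.

ROBOT

A 6-joint arm with a two-finger parallel gripper is mounted at the origin on the work surface. World frame = base frame: x ahead of the robot, y to its left, z up, the work surface at z = 0. Lengths are in m, angles in rad, forces in N, time in s.
With the tool pointing down it reaches from about 0.3 to 0.775 m from the base axis. Payload 14.6 kg.
Tool frame: the origin (TCP) lies midway between the tips of the shut fingers; the grasp point (between the pads) lies 19 mm behind it; z points along the fingers, y is the line along which they close (so a half turn about z gives the same grasp; the last joint's range is limited). The gripper opens to 94 mm and grips with 3 to 60 N. Pads are 16 mm wide; open, the fingers measure 119 mm over their backs; the gripper's body (75 mm by 177 mm) begins 78 mm behind the grasp point.
Start: joints at [1.224, 0.3, 1.521, -0, 1.321, -0.067], TCP at [0.152, 0.529, 0.205] pointing down, gripper open.
Joint ranges: [-3.03, 3.03], [-0.79, 2.21], [0.23, 2.52], [-1.04, 4.18], [0, 3.07], [-2.55, 2.55]. Speed limits (rad/s): [2.22, 2.22, 2.57, 3.14, 3.14, 3.14].

INTERFACE

Orientations are given as [roll, pitch, yaw] about the fixed x, y, z axes, in that order (R = Rz(yaw) Ry(pitch) Rx(roll)).
In Python, from station import ctrl gives the robot as it stands. The module is installed in compiled form; this text tells all that it offers.
- The arm moves only by the tool servo_tool, never from a script. Its argument "plan" is a list of rows, each a list of 7 numbers: the opening in per cent of the stroke, from 0 (shut) to 100 (fully open), then the shift along the tool's x, y, z in m, then the turn, a rotation vector about the tool's x, y, z in rad. A call has exactly 8 rows; each row shifts and turns the commanded pose from where the row before left it, along the tool's axes as they then stand; what a row does not reach is not made up. A row lasts 1/8 s, in which the tool goes at most 62.5 mm and 10.7 degrees, less where a joint would pass 70% of its speed; a pose out of reach is approached as far as the arm can. A call with a gripper value outside its range is refused whole. The fingers move at their own pace and stop on an object; "force" is the grip in N (left out, the last holds). Time passes only in rows, so rows that do not move let the fingers close, or fill a call up. It gives the time, the measured TCP pose, the force, the opening and the grip force at its end, in the units of the state.
- ctrl.get_obs(): the state, without advancing time (a new reading comes with each control period).
- ctrl.camera(name): name is "scene" or "top" or "wrist"; returns a dict with "pixels" (420x560x3 uint8, red, green, blue), "z_map" (420x560 float32, m along the optical axis (not along the pixel's ray), 0 where there is no reading), "mtx" (3x3 intrinsics, pixels), "pose" (4x4, takes a point from camera to world coordinates). Camera axes: x right, y up, looking along -z (the intrinsics and any distortion apply to the point x, -y, -z); pixel columns grow to the right and rows downward; lengths in m; the calibration is good to about 2 mm. A picture is of the moment at which its call begins.
- ctrl.hand_in(): hands the job in; it is judged then, once.
The state is a dict: "time_s": time; "qpos": joint angles; "joint_vel": joint speeds; "tau": joint torques, N m; "ee_pos": TCP position; "eef_rot": TCP orientation; "force": force on the tool from outside, world axes, zero at the start; "moment": the same for the moment, N m; "grip_width": finger opening in m; "grip_force": force on a finger pad.
Only numpy, scipy, OpenCV 4.12 (cv2) and the standard library are available. Lean on these libraries where they do the work, as an engineer would, in place of code of your own. Each camera call takes 0.05 s, during which the arm holds its last target. There are 200 camera calls.

## Working session

There is one attempt and no reset: what is moved stays moved. The work goes in short steps, Python scripts to look and compute and a tool call to move; the robot and the scene stay as the last step left them, time stands still between calls to the robot, and variables do not carry over. Pictures are saved under pics/ and viewed, at most 14 in all, crops included, and the job is handed in when it is done.

Besides the shell and the picture viewer there is one more tool, called after "Request:" by a JSON object that holds its "op" and its "data". servo_tool: Moves the arm, as the interface text tells. Its arguments: {"type":"object","properties":{"plan":{"type":"array","items":{"type":"array","items":{"type":"number"}}},"force":{"type":"number"}},"required":["plan"]}

```bash
mkdir -p pics; cat > h.py <<'E'
import numpy as np, cv2
from station import ctrl
from scipy.spatial.transform import Rotation as R
def cam(n):
    c=ctrl.camera(n); c['n']=n; return c
def save(c,f,box=None,s=1):
    im=c['pixels'][:,:,::-1]
    if box: im=im[box[1]:box[3],box[0]:box[2]]
    if s!=1: im=cv2.resize(im,None,fx=s,fy=s,interpolation=cv2.INTER_CUBIC)
    cv2.imwrite('pics/'+f,im)
def ray(c,u,v):
    K=c['mtx'];T=c['pose']
    d=np.array([(u-K[0,2])/K[0,0],-(v-K[1,2])/K[1,1],-1.])
    return T[:3,3],T[:3,:3]@d
def onplane(c,u,v,z):
    o,d=ray(c,u,v); return o+d*(z-o[2])/d[2]
def proj(c,p):
    T=c['pose'];q=T[:3,:3].T@(np.asarray(p)-T[:3,3]);K=c['mtx']
    return np.array([K[0,2]+K[0,0]*q[0]/-q[2],K[1,2]+K[1,1]*-q[1]/-q[2]])
def depthpt(c,u,v):
    o,d=ray(c,u,v); return o+d*c['z_map'][int(round(v)),int(round(u))]
def tri(c1,p1,c2,p2):
    o1,d1=ray(c1,*p1);o2,d2=ray(c2,*p2)
    A=np.stack([d1,-d2],1);s=np.linalg.lstsq(A,o2-o1,rcond=None)[0]
    a=o1+d1*s[0];b=o2+d2*s[1];return (a+b)/2,np.linalg.norm(a-b)
E
python3 - <<'E'
from h import *
np.set_printoptions(precision=4,suppress=True)
for n in ('top','scene','wrist'):
    c=cam(n); save(c,n+'0.png'); print(n,c['mtx'].tolist(),c['pose'].round(4).tolist(), [k for k in c])
print(ctrl.get_obs())
E
```

```text
top [[538.9017552699889, 0.0, 283.4189457525441], [0.0, 538.9017552699889, 219.13544252442415], [0.0, 0.0, 1.0]] [[0.0207, 0.9804, -0.1961, 0.3065], [-0.9997, 0.0172, -0.0194, -0.0377], [-0.0156, 0.1964, 0.9804, 1.2564], [0.0, 0.0, 0.0, 1.0]] ['pixels', 'z_map', 'mtx', 'pose', 'n']
scene [[431.54651255210723, 0.0, 278.26417665490555], [0.0, 431.54651255210723, 212.17612965192683], [0.0, 0.0, 1.0]] [[0.4712, -0.4536, 0.7564, 1.4393], [0.8819, 0.2287, -0.4123, -0.5148], [0.014, 0.8613, 0.5079, 0.6786], [0.0, 0.0, 0.0, 1.0]] ['pixels', 'z_map', 'mtx', 'pose', 'n']
wrist [[310.5545480142279, 0.0, 281.3423508733733], [0.0, 310.5545480142279, 207.38205587238264], [0.0, 0.0, 1.0]] [[0.2751, -0.9312, -0.2392, 0.0828], [0.9614, 0.266, 0.0703, 0.5492], [-0.0019, -0.2493, 0.9684, 0.3837], [0.0, 0.0, 0.0, 1.0]] ['pixels', 'z_map', 'mtx', 'pose', 'n']
{'time_s': 0.15, 'qpos': array([ 1.2244,  0.3004,  1.5214,  0.    ,  1.3207, -0.0666]), 'joint_vel': array([ 0.0007, -0.0014, -0.0026, -0.0008, -0.0008, -0.    ]), 'tau': array([ -0.0026, -53.1959, -35.2824,   0.0707,   0.0236,  -0.0001]), 'ee_pos': array([0.1518, 0.5284, 0.205 ]), 'eef_rot': array([-3.1407, -0.0001,  2.8618]), 'force': array([0.8366, 0.16  , 0.3656]), 'moment': array([-0.0202,  0.0176, -0.0142]), 'grip_force': 0.0, 'grip_width': 0.09396339469636696}
```

View pics/top0.png

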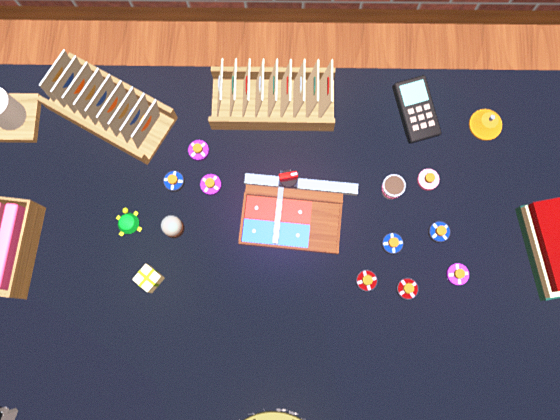

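View pics/scene0.png

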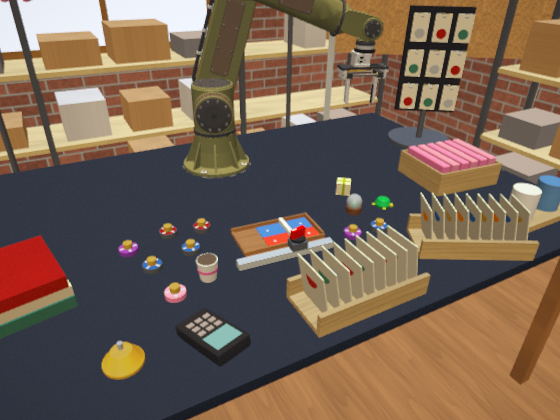

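The top view shows the tray at about (292,219), its closed end to the left, with the bar at (278,213) and the red knob at (289,176).
- Red shields: (367,281) and (408,289).
- Blue shields: (393,243), (440,232) and (173,181).
- Look-alikes, pink or purple: (428,179), (198,149), (210,184) and (458,274).

Next I'll measure them and make one crop to confirm.

```bash
cat >> h.py <<'E'
def blobs(m,lo=10,hi=1e9):
    n,l,s,c=cv2.connectedComponentsWithStats(m.astype(np.uint8))
    return [(c[i],s[i]) for i in range(1,n) if lo<=s[i][4]<=hi]
def hsv(c): return cv2.cvtColor(c['pixels'],cv2.COLOR_RGB2HSV).astype(int)
def masks(c):
    h=hsv(c);H,S,V=h[...,0],h[...,1],h[...,2]
    return dict(red=((H<6)|(H>174))&(S>150)&(V>90),blue=(H>98)&(H<122)&(S>120)&(V>110),
      brass=(H>11)&(H<24)&(S>140)&(V>130),purple=(H>130)&(H<172)&(S>100)&(V>90),white=(S<60)&(V>170))
E
python3 - <<'E'
from h import *
np.set_printoptions(precision=4,suppress=True)
t=cam('top');s=cam('scene')
a=t['pixels'][130:310,120:480,::-1]
cv2.imwrite('pics/crop1.png',cv2.resize(a,None,fx=2.2,fy=2.2,interpolation=cv2.INTER_CUBIC))
mt=masks(t);ms=masks(s)
for (cc,st) in blobs(mt['brass'],8,200):
    u,v=cc
    y,x=int(v),int(u)
    if not(120<u<480 and 130<v<310):continue
    n={k:int(mt[k][y-11:y+12,x-11:x+12].sum()) for k in('red','blue','purple')}
    p=onplane(t,u,v,.028); q=proj(s,p)
    best=min(blobs(ms['brass'],5,300),key=lambda b:np.linalg.norm(b[0]-q))
    X,e=tri(t,cc,s,best[0])
    print(cc,st[4],n,'plane',p,'tri',X,'gap',e,'depth z',depthpt(t,u,v)[2])
print('white dots top')
for cc,st in blobs(mt['white'],2,60):
    if 235<cc[0]<330 and 195<cc[1]<255: 
        p=onplane(t,*cc,.008);q=proj(s,p);print(cc,st[4],p,'depth',depthpt(t,*cc)[2],'scene px',q)
for cc,st in blobs(ms['white'],2,60):
    if 235<cc[0]<330 and 205<cc[1]<260: print('scene',cc,st[4])
E
```

```text
[479.4074 133.1296] 54 {'red': 0, 'blue': 0, 'purple': 0} plane [ 0.7698 -0.477   0.028 ] tri [ 0.7464 -0.4101  0.1163] gap 0.07157545686266514 depth z 0.015249500585385878
[198.3636 150.9091] 11 {'red': 0, 'blue': 0, 'purple': 224} plane [0.715  0.1935 0.028 ] tri [0.7027 0.1889 0.0737] gap 0.009385635907461935 depth z 0.029687789769279327
[427.0833 179.6667] 12 {'red': 0, 'blue': 0, 'purple': 17} plane [ 0.6527 -0.349   0.028 ] tri [ 0.6541 -0.3535  0.0205] gap 0.00533699801974754 depth z 0.03048080868893499
[173.5455 182.    ] 11 {'red': 0, 'blue': 128, 'purple': 0} plane [0.6372 0.2483 0.028 ] tri [0.6403 0.2519 0.0221] gap 0.005009234921481222 depth z 0.03262655869071063
[211.  185.5] 8 {'red': 0, 'blue': 0, 'purple': 221} plane [0.6302 0.1592 0.028 ] tri [0.6331 0.1622 0.0219] gap 0.004761688852746576 depth z 0.02854881389580366
[437.9286 231.7857] 14 {'red': 0, 'blue': 135, 'purple': 0} plane [ 0.5288 -0.3699  0.028 ] tri [ 0.529  -0.3748  0.022 ] gap 0.006522845276539421 depth z 0.026894892756510025
[390.4615 243.6154] 13 {'red': 0, 'blue': 141, 'purple': 0} plane [ 0.4992 -0
[... 1956 characters left out ...]
43.5] 2 [0.4974 0.0219 0.008 ] depth 0.0029895396212031855 scene px [285.0529 221.5061]
[289.4286 245.5714] 7 [ 0.4934 -0.0284  0.008 ] depth 0.006111584224474331 scene px [269.2758 224.9676]
[294.5 246. ] 4 [ 0.4926 -0.0402  0.008 ] depth 0.00808366751561751 scene px [265.5064 225.8235]
[298.5 246.5] 4 [ 0.4916 -0.0496  0.008 ] depth 0.010726645320998207 scene px [262.4562 226.4396]
[301.  246.5] 2 [ 0.4917 -0.0555  0.008 ] depth 0.008862298217045872 scene px [260.6588 226.9475]
[305. 247.] 5 [ 0.4907 -0.0648  0.008 ] depth 0.006051335503867161 scene px [257.5855 227.5686]
scene [300. 223.] 3
scene [295.  228.5] 2
scene [267.3333 230.3333] 3
scene [308.3333 232.6667] 3
scene [274.5 240.5] 4
```

View pics/crop1.png

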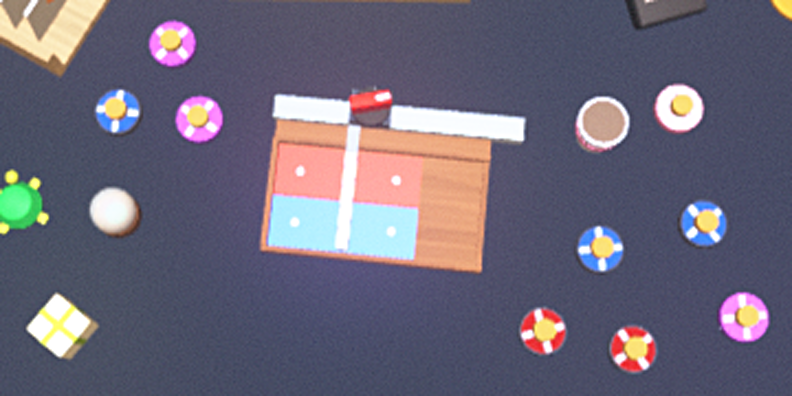

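The crop confirms it. The blue shields are crop (118,112), (601,249) and (704,224), and the reds are (543,331) and (634,349). The magenta/purple ones and the white-pink one are look-alikes. The tray's closed end is on the left (+y), the red row is on the rail side, and its yaw is about -0.08. The knob is turned nearly along tray y, so it's tight. Next I'll go above the knob.

Request:
{"op": "servo_tool", "data": {"plan": [[50,-0.05,-0.03,0,0,0,0],[50,-0.052,-0.031,0,0,0,0],[50,-0.052,-0.031,0,0,0,0],[50,-0.052,-0.031,0,0,0,0],[50,-0.052,-0.031,0,0,0,0],[50,-0.052,-0.031,0,0,0,0],[50,-0.052,-0.031,0,0,0,0],[50,-0.052,-0.031,0,0,0,0]]}}

```text
time_s: 1.25
ee_pos: [0.4827, 0.1752, 0.2056]
eef_rot: [3.141, 0.0, 2.862]
force: [0.2, 1.4, 0.9]
grip_width: 0.0468
grip_force: 0.0
```

Request:
{"op": "servo_tool", "data": {"plan": [[50,-0.052,-0.031,0,0,0,0],[50,-0.052,-0.031,0,0,0,0],[50,-0.052,-0.031,0,0,0,0],[50,-0.05,-0.03,0,0,0,0],[50,0,0,0,0,0,0.15],[50,0,0,0,0,0,0.15],[50,0,0,0,0,0,0.15],[50,0,0,0,0,0,0.15]]}}

```text
time_s: 2.25
ee_pos: [0.6456, 0.0017, 0.2052]
eef_rot: [-3.141, -0.0, 2.257]
force: [-0.0, -0.0, -0.3]
grip_width: 0.0467
grip_force: 0.0
```

Request:
{"op": "servo_tool", "data": {"plan": [[50,0,0,0,0,0,0.15],[50,0,0,0,0,0,0.15],[50,0,0,0,0,0,0.15],[50,0,0,0,0,0,0.15],[50,0,0,0,0,0,0],[50,0,0,0,0,0,0],[50,0,0,0,0,0,0],[50,0,0,0,0,0,0]]}}

```text
time_s: 3.25
ee_pos: [0.6456, 0.0018, 0.2054]
eef_rot: [-3.142, 0.0, 1.663]
force: [0.4, -0.1, 0.1]
grip_width: 0.0472
grip_force: 0.0
```

```bash
cat >> h.py <<'E'
def goto(x,y,z,yaw=None,n=8):
    """print tool-frame deltas: translation at current yaw, then turn"""
    o=ctrl.get_obs();p=o['ee_pos'];M=R.from_euler('xyz',o['eef_rot']).as_matrix()
    d=M.T@(np.array([x,y,z])-p);cy=np.arctan2(M[1,0],M[0,0])
    t=0
    if yaw is not None: t=-((yaw-cy+np.pi/2)%np.pi-np.pi/2)
    print('now',p.round(4),'yaw',round(cy,3),'q6',o['qpos'][5].round(2),'d tool',d.round(4),'per row',(d/n).round(4),'turn',round(t,3))
E
python3 - <<'E'
from h import *
np.set_printoptions(precision=4,suppress=True)
w=cam('wrist');save(w,'w1.png');t=cam('top')
o=ctrl.get_obs();print(o['ee_pos'],o['eef_rot'],o['qpos'],o['time_s'])
m=masks(w)
for cc,st in blobs(m['white'],10,250): print('white',cc,st[4],onplane(w,*cc,.008), depthpt(w,*cc)[2])
for cc,st in blobs(m['red'],100): print('red',cc,st)
E
```

```text
[0.6456 0.0018 0.2054] [-3.1416 -0.      1.6624] [-0.054   0.5175  1.2182 -0.      1.406  -0.1455] 3.35
white [361.3922   2.8235] 51 [0.7125 0.2104 0.008 ] 0.014411154392319492
white [386.3333   1.7083] 24 [0.7388 0.214  0.008 ] 0.013814042720471154
white [358.875  26.5  ] 72 [0.7133 0.1877 0.008 ] 0.01362109727586297
white [298.7   26.86] 50 [0.6482 0.1813 0.008 ] 0.013705225009402855
white [380.7681  28.1449] 69 [0.7373 0.1883 0.008 ] 0.014582815494330437
white [274.9636  30.0727] 55 [0.6228 0.1757 0.008 ] 0.013861758438794503
white [299.6143  52.1   ] 70 [0.6519 0.1564 0.008 ] 0.014810681197722442
white [278.1324  54.5147] 68 [0.6284 0.1517 0.008 ] 0.013709406070521124
white [185.1429 132.8095] 42 [0.527  0.0574 0.008 ] 0.009103328211883588
white [232.2439 141.    ] 41 [0.5827 0.0531 0.008 ] 0.007663066198845991
white [513.1966 183.3427] 178 [0.9285 0.0343 0.008 ] 0.11901856357372065
white [177.3143 216.3143] 35 [ 0.5188 -0.0462  0.008 ] 0.007858195221692121
white [221.5 223.5] 32 [ 0.5746 -0.0505  0.008 ] 0.007793255922077691
white [517.5 221. ] 12 [ 0.9474 -0.0123  0.008 ] 0.12067498056748882
white [  3.85 271.8 ] 40 [ 0.2911 -0.1441  0.008 ] 0.30439536193561667
white [485.6099 280.3191] 141 [ 0.9284 -0.097   0.008 ] 0.12028693292879006
white [501.4804 296.3529] 204 [ 0.9558 -0.1183  0.008 ] 0.13407202906583587
white [504.2361 356.2361] 72 [ 0.9854 -0.2113  0.008 ] 0.13396254337901975
white [250.1429 379.3714] 35 [ 0.627  -0.2848  0.008 ] 0.05380105278606623
red [521.1629 146.8034] [493 143  54   8 178]
red [277.0418 218.6025] [270 199  16  44 478]
red [493.7619 246.3095] [466 239  50  15 420]
```

View pics/w1.png

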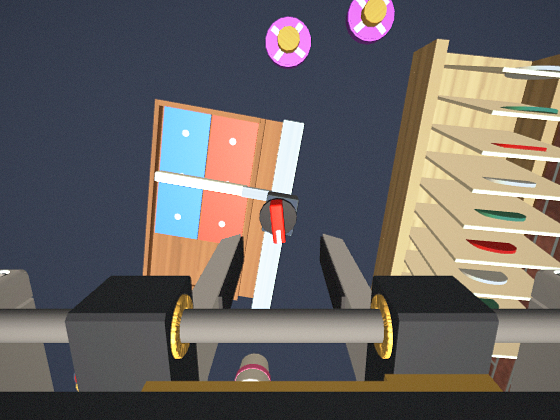

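The wrist view shows the dots at (185,133), (232,141), (177,216) and (222,224), within 1 mm of the top view. The knob grip is at (277,218) and the bar spans (160,178)–(265,193). Now the knob axis and angle.

```bash
cat > tray.py <<'E'
from h import *
yaw=-0.0805; X=np.array([np.cos(yaw),np.sin(yaw)]);Y=np.array([-X[1],X[0]])
D={'r1':(.583,.053),'r3':(.575,-.0507),'b1':(.5277,.0571),'b3':(.519,-.0463)}
L=dict(r1=(28,52),r3=(28,-52),b1=(-28,52),b3=(-28,-52))
C=np.mean([np.array(D[k])-X*L[k][0]/1e3-Y*L[k][1]/1e3 for k in D],0) # middle between dots 2
def w2t(p): q=np.asarray(p)[:2]-C; return np.array([q@X,q@Y])
def t2w(x,y): return C+X*x+Y*y
def pt(c,mask,zlo,zhi):
    v,u=np.nonzero(mask&(c['z_map']>0));K=c['mtx'];z=c['z_map'][v,u]
    d=np.stack([(u-K[0,2])/K[0,0]*z,-(v-K[1,2])/K[1,1]*z,-z],1)
    P=d@c['pose'][:3,:3].T+c['pose'][:3,3]
    return P[(P[:,2]>zlo)&(P[:,2]<zhi)]
def knob(c,z=.081):
    m=masks(c)['red']; P=pt(c,m,.055,.1)
    P=P[(abs(P[:,0]-.64)<.04)&(abs(P[:,1])<.15)]
    T=P[P[:,2]>P[:,2].max()-.008]
    q=T[:,:2]; r=cv2.minAreaRect((q*1e3).astype(np.float32))
    d=q-q.mean(0);a=np.linalg.svd(d,full_matrices=False)[2][0];a*=-np.sign(a[1])
    return T[:,2].max(),np.array(r[0])/1e3,np.array(r[1]),np.arctan2(a[1],a[0])
E
python3 - <<'E'
from tray import *
np.set_printoptions(precision=4,suppress=True)
print('C',C,{k:w2t(D[k]).round(4) for k in D})
for n in('wrist','top'):
    c=cam(n);zt,ctr,sz,a=knob(c);print(n,'ztop',zt,'ctr',ctr,'tray',w2t(ctr),'size',sz,'axis ang',a,'knob',yaw-a)
w=cam('wrist');m=masks(w)['white']
P=pt(w,m,.022,.03);t=np.array([w2t(p) for p in P]);k=(abs(t[:,0])<.05)&(abs(t[:,1])<.1);t=t[k]
f=np.polyfit(t[:,0],t[:,1],1);print('bar',len(t),f,t[:,1].min(),t[:,1].max(),P[k][:,2].mean())
# end wall / tray extent: wood pixels depth
h=hsv(w);wood=(h[...,0]>5)&(h[...,0]<20)&(h[...,1]>90);P=pt(w,wood,.015,.03);t=np.array([w2t(p) for p in P]);
k=(abs(t[:,0])<.05)&(t[:,1]>.07)&(t[:,1]<.12);print('endwall y',np.percentile(t[k][:,1],[2,50,98]),np.median(P[k][:,2]))
E
```

```text
C [0.5512 0.0033] {'r1': array([0.0277, 0.0521]), 'r3': array([ 0.0281, -0.0519]), 'b1': array([-0.0277,  0.0518]), 'b3': array([-0.0281, -0.052 ])}
wrist ztop 0.08214164712383565 ctr [ 0.6441 -0.0215] tray [ 0.0946 -0.0172] size [12.9417 41.4835] axis ang -1.3644629019646495 knob 1.2839629019646495Traceback (most recent call last):
  File "<stdin>", line 5, in <module>
  File "tray.py", line 16, in knob
    T=P[P[:,2]>P[:,2].max()-.008]
               ~~~~~~~~~~^^
    return umr_maximum(a, axis, None, out, keepdims, initial, where)
ValueError: zero-size array to reduction operation maximum which has no identity
```

```bash
python3 - <<'E'
from tray import *
goto(.644,-.0215,.06,1.777)
E
```

```text
now [0.6456 0.0018 0.2055] yaw 1.662 q6 -0.15 d tool [-0.023  -0.0037  0.1455] per row [-0.0029 -0.0005  0.0182] turn -0.115
```

Request:
{"op": "servo_tool", "data": {"plan": [[50,-0.012,-0.002,0.0,0,0,0],[50,-0.011,-0.002,0.02,0,0,0],[50,0,0,0.02,0,0,-0.115],[50,0,0,0.025,0,0,0],[50,0,0,0.025,0,0,0],[50,0,0,0.025,0,0,0],[50,0,0,0.02,0,0,0],[50,0,0,0.01,0,0,0]]}}

```text
time_s: 4.45
ee_pos: [0.6434, -0.0218, 0.0594]
eef_rot: [-3.141, -0.0, 1.777]
force: [0.8, 0.3, -0.2]
grip_width: 0.0469
grip_force: 0.0
```

Request:
{"op": "servo_tool", "data": {"plan": [[50,0,0,0,0,0,0],[20,0,0,0,0,0,0],[10,0,0,0,0,0,0],[5,0,0,0,0,0,0],[5,0,0,0,0,0,0],[5,0,0,0,0,0,0],[5,0,0,0,0,0,0],[5,0,0,0,0,0,0]], "force": 45}}

```text
time_s: 5.45
ee_pos: [0.6435, -0.0215, 0.0606]
eef_rot: [-3.141, -0.0, 1.777]
force: [-5.0, 0.2, 5.8]
grip_width: 0.0124
grip_force: 45.0
```

Gripped (13 mm thick). Now I'll loosen it counter-clockwise, which is a negative turn about tool z.

Request:
{"op": "servo_tool", "data": {"plan": [[5,0,0,0,0,0,-0.15],[5,0,0,0,0,0,-0.15],[5,0,0,0,0,0,-0.15],[5,0,0,0,0,0,-0.15],[5,0,0,0,0,0,-0.15],[5,0,0,0,0,0,-0.15],[5,0,0,0,0,0,-0.15],[5,0,0,0,0,0,-0.15]]}}

```text
time_s: 6.45
ee_pos: [0.6431, -0.0215, 0.0605]
eef_rot: [-3.141, -0.002, 2.982]
force: [-8.4, -0.6, 7.5]
grip_width: 0.0129
grip_force: 44.9
```

Request:
{"op": "servo_tool", "data": {"plan": [[5,0,0,0,0,0,0],[5,0,0,0,0,0,0],[5,0,0,0,0,0,0],[5,0,0,0,0,0,0],[5,0,0,0,0,0,0],[5,0,0,0,0,0,0],[5,0,0,0,0,0,0],[5,0,0,0,0,0,0]]}}

```text
time_s: 7.45
ee_pos: [0.6431, -0.0215, 0.0605]
eef_rot: [-3.141, -0.002, 2.977]
force: [-8.0, -1.2, 7.0]
grip_width: 0.0125
grip_force: 45.0
```

```bash
python3 - <<'E'
from tray import *
o=ctrl.get_obs();print(o['moment'],o['force'],w2t(o['ee_pos']))
w=t2w(.095,-.0172-.130);goto(w[0],w[1],.06)
w=cam('wrist');save(w,'w2.png');
E
```

```text
[-0.10448658  1.61853832  0.04824465] [-8.03935415 -1.16815431  6.97081332] [ 0.09360566 -0.01731764]
now [ 0.6431 -0.0215  0.0605] yaw 2.977 q6 -1.5 d tool [-0.0123 -0.1293  0.0005] per row [-0.0015 -0.0162  0.0001] turn 0
```

View pics/w2.png

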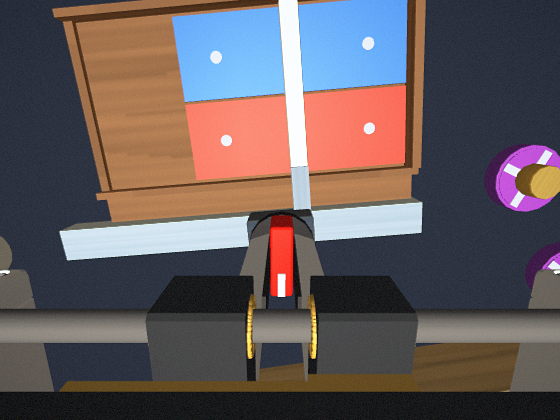

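The knob turned with the grip: the red bar now points along tray x at (282,255). Next I slide the bar to the open end.

Request:
{"op": "servo_tool", "data": {"plan": [[5,-0.001,-0.008,0,0,0,0],[5,-0.002,-0.016,0,0,0,0],[5,-0.002,-0.02,0,0,0,0],[5,-0.002,-0.02,0,0,0,0],[5,-0.002,-0.02,0,0,0,0],[5,-0.001,-0.018,0,0,0,0],[5,-0.001,-0.016,0,0,0,0],[5,-0.001,-0.01,0,0,0,0]]}}

```text
time_s: 8.5
ee_pos: [0.6328, -0.1501, 0.0604]
eef_rot: [3.141, -0.005, 2.976]
force: [-18.1, 3.1, 11.2]
grip_width: 0.0129
grip_force: 45.0
```

Request:
{"op": "servo_tool", "data": {"plan": [[5,0,0,0,0,0,0],[5,0,0,0,0,0,0],[5,0,0,0,0,0,0],[5,0,0,0,0,0,0],[5,0,0,0,0,0,0],[5,0,0,0,0,0,0],[5,0,0,0,0,0,0],[5,0,0,0,0,0,0]]}}

```text
time_s: 9.5
ee_pos: [0.6328, -0.1499, 0.0604]
eef_rot: [-3.141, -0.005, 2.977]
force: [-18.4, -0.7, 11.0]
grip_width: 0.0126
grip_force: 45.0
```

```bash
cat >> tray.py <<'E'
def bar(c):
    P=pt(c,masks(c)['white'],.022,.03);t=np.array([w2t(p) for p in P]).reshape(-1,2)
    k=(abs(t[:,0])<.05)&(abs(t[:,1])<.16);t=t[k]
    if len(t)<10: return len(t)
    return 'bar n,face y,back y,z',len(t),np.percentile(t[:,1],[97,3]).round(4),P[k][:,2].mean().round(4)
def wall(c):
    h=hsv(c);wood=(h[...,0]>5)&(h[...,0]<20)&(h[...,1]>90);P=pt(c,wood,.017,.03);t=np.array([w2t(p) for p in P]).reshape(-1,2)
    k=(abs(t[:,0])<.05)&(t[:,1]>.06)&(t[:,1]<.12);return 'wall y',np.percentile(t[k][:,1],[3,50,97]).round(4),np.median(P[k][:,2]).round(4)
E
python3 - <<'E'
from tray import *
o=ctrl.get_obs();print(o['force'],w2t(o['ee_pos']))
w=cam('wrist');print(bar(w));print(wall(w))
E
```

```text
[-18.42048105  -0.68350368  10.96156059] [ 0.09366454 -0.14606987]
('bar n,face y,back y,z', 2957, array([-0.1242, -0.1352]), np.float64(0.0254))Traceback (most recent call last):
  File "<stdin>", line 3, in <module>
  File "tray.py", line 27, in wall
    k=(abs(t[:,0])<.05)&(t[:,1]>.06)&(t[:,1]<.12);return 'wall y',np.percentile(t[k][:,1],[3,50,97]).round(4),np.median(P[k][:,2]).round(4)
                                                                  ~~~~~~~~~~~~~^^^^^^^^^^^^^^^^^^^^^
    return _quantile_unchecked(
        a, q, axis, out, overwrite_input, method, keepdims, weights)
    return _ureduce(a,
                    func=_quantile_ureduce_func,
    ...<5 lines>...
                    overwrite_input=overwrite_input,
                    method=method)
    r = func(a, **kwargs)
    result = _quantile(arr,
                       quantiles=q,
    ...<2 lines>...
                       out=out,
                       weights=wgt)
    slices_having_nans = np.isnan(arr[-1, ...])
                                  ~~~^^^^^^^^^
IndexError: index -1 is out of bounds for axis 0 with size 0
```

Request:
{"op": "servo_tool", "data": {"plan": [[5,0,-0.002,0,0,0,0],[5,0,-0.002,0,0,0,0],[5,0,0,0,0,0,0],[5,0,0,0,0,0,0],[5,0,0,0,0,0,0],[5,0,0,0,0,0,0],[5,0,0,0,0,0,0],[5,0,0,0,0,0,0]]}}

```text
time_s: 10.55
ee_pos: [0.6325, -0.1531, 0.0604]
eef_rot: [3.141, -0.004, 2.977]
force: [-15.4, 4.5, 11.8]
grip_width: 0.0127
grip_force: 45.0
```

Request:
{"op": "servo_tool", "data": {"plan": [[40,0,0,0,0,0,0],[40,0,0,0,0,0,0],[40,0,0,0,0,0,0],[40,0,0,-0.02,0,0,0],[40,0,0,-0.03,0,0,0],[40,0,0,-0.03,0,0,0],[40,0,0,-0.03,0,0,0],[40,0,0,-0.03,0,0,0]]}}

```text
time_s: 11.55
ee_pos: [0.634, -0.1537, 0.2032]
eef_rot: [-3.141, 0.002, 2.977]
force: [0.3, 0.1, -0.2]
grip_width: 0.0378
grip_force: 0.0
```

```bash
python3 - <<'E'
from tray import *
np.set_printoptions(precision=4,suppress=True)
w=cam('wrist');print(bar(w));print(knob(w))
w=cam('top');print(bar(w))
try: print(wall(w))
except Exception as e: print(e)
goto(.45,-.17,.2,1.4)
E
```

```text
('bar n,face y,back y,z', 1039, array([-0.1272, -0.1383]), np.float64(0.0254))
(np.float64(0.08237936553498465), array([ 0.6331, -0.1467]), array([ 6.6122, 41.401 ]), np.float64(-0.07402011134918257))
0
('wall y', array([0.0778, 0.0806, 0.0834]), np.float64(0.0226))
now [ 0.6351 -0.154   0.2057] yaw 2.977 q6 -1.7 d tool [ 0.18   -0.0461  0.0044] per row [ 0.0225 -0.0058  0.0006] turn -1.565
```

```bash
python3 - <<'E'
from tray import *
goto(.56,-.30,.2,3.06)
E
```

```text
now [ 0.6351 -0.154   0.2057] yaw 2.977 q6 -1.7 d tool [ 0.0502 -0.1563  0.0054] per row [ 0.0063 -0.0195  0.0007] turn -0.083
```

Request:
{"op": "servo_tool", "data": {"plan": [[40,0.007,-0.026,0,0,0,0],[40,0.009,-0.026,0,0,0,0],[40,0.009,-0.026,0,0,0,0],[40,0.009,-0.026,0,0,0,0],[40,0.009,-0.026,0,0,0,0],[40,0.007,-0.026,0.005,0,0,0],[40,0,0,0,0,0,-0.083],[40,0,0,0,0,0,0]]}}

```text
time_s: 12.65
ee_pos: [0.5588, -0.2995, 0.1954]
eef_rot: [3.141, -0.0, 3.059]
force: [-0.2, 0.1, -0.3]
grip_width: 0.0377
grip_force: 0.0
```

```bash
cat >> tray.py <<'E'
def shields(c,lo=60):
    """boss tops near 30 mm by colour of the surrounding plate; plate = coloured pixels at z 9..19 mm"""
    m=masks(c);K=c['mtx'];out=[]
    hull=[]
    for col in('red','blue','purple'):
        mm=cv2.morphologyEx((m[col]|m['brass']).astype(np.uint8),cv2.MORPH_CLOSE,np.ones((5,5)))
        for cc,st in blobs(mm,lo):
            x,y,w,h,a=st
            b=m['brass'][y:y+h,x:x+w]
            if b.sum()<15 or m[col][y:y+h,x:x+w].sum()<20: continue
            v,u=np.nonzero(b);
            sub=np.zeros_like(m['brass']);sub[y:y+h,x:x+w]=b
            P=pt(c,sub,.02,.045)
            p=cv2.minEnclosingCircle((P[P[:,2]>.026][:,:2]*1e3).astype(np.float32)) if (P[:,2]>.026).sum()>5 else ((0,0),0)
            sub=np.zeros_like(m[col]);sub[y:y+h,x:x+w]=m[col][y:y+h,x:x+w]
            Q=pt(c,sub,.008,.03);q=cv2.minEnclosingCircle((Q[:,:2]*1e3).astype(np.float32)) if len(Q) else ((0,0),0)
            out.append((col,cc.round(1),'boss',np.round(p[0],1),round(p[1],1),'z',np.percentile(P[:,2],90).round(4) if len(P) else None,'plate',np.round(q[0],1),round(q[1],1),'z',np.median(Q[:,2]).round(4) if len(Q) else None))
    for o in out: print(*o)
    return out
E
python3 - <<'E'
from tray import *
w=cam('wrist');save(w,'w3.png');shields(w)
E
```

```text
red [269.   46.9] boss [ 398.7 -298.9] 11.8 z 0.0291 plate [ 398.4 -299.1] 22.5 z 0.0139
red [354.9  55.5] boss [ 415.2 -205.9] 11.9 z 0.0291 plate [ 415.2 -205.6] 22.5 z 0.0139
red [502.  193.5] boss [0 0] 0 z None plate [560.4 -30.1] 47.2 z 0.0083
blue [214.  171.8] boss [ 528.9 -371.8] 10.1 z 0.0284 plate [ 532.2 -376.8] 23.0 z 0.014
purple [168.4  84.9] boss [ 435.1 -411.4] 10.7 z 0.0288 plate [ 433.6 -414.9] 25.1 z 0.0136
```

View pics/w3.png

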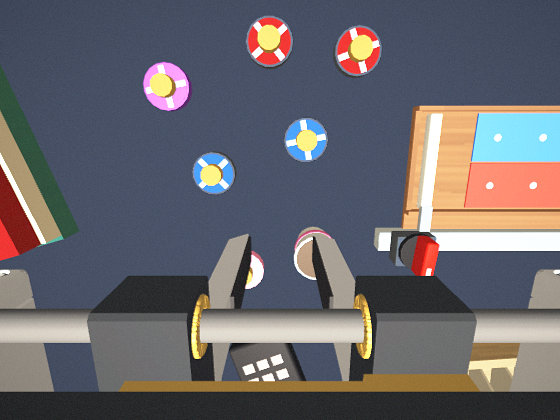

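The view shows reds at (269,41) and (360,50), blues at (213,173) and (307,140), and a purple look-alike at (166,86). The bar is at the tray's open end. First I take the red at (360,50), measured at (0.415,-0.206), with boss top at 29 mm and plate at 14 mm, which agrees with the text.

Request:
{"op": "servo_tool", "data": {"plan": [[40,0.025,0.014,0,0,0,0],[40,0.042,0.023,0,0,0,0],[40,0.042,0.023,0.02,0,0,0],[40,0.042,0.022,0.03,0,0,0],[40,0,0,0.04,0,0,0],[40,0,0,0.04,0,0,0],[40,0,0,0.028,0,0,0],[40,0,0,0,0,0,0]]}}

```text
time_s: 13.7
ee_pos: [0.4144, -0.2045, 0.0363]
eef_rot: [3.14, -0.003, 3.059]
force: [0.4, -0.8, 0.9]
grip_width: 0.0377
grip_force: 0.0
```

```bash
python3 - <<'E'
from tray import *
goto(.4152,-.2058,.017)
E
```

```text
now [ 0.4144 -0.2045  0.0363] yaw 3.059 q6 -2.03 d tool [-0.0009 -0.0012  0.0193] per row [-0.0001 -0.0002  0.0024] turn 0
```

Request:
{"op": "servo_tool", "data": {"plan": [[40,-0.001,-0.001,0.01,0,0,0],[40,0,0,0.009,0,0,0],[40,0,0,0,0,0,0],[15,0,0,0,0,0,0],[15,0,0,0,0,0,0],[15,0,0,0,0,0,0],[15,0,0,0,0,0,0],[15,0,0,0,0,0,0]], "force": 30}}

```text
time_s: 14.7
ee_pos: [0.4163, -0.2065, 0.0188]
eef_rot: [-3.141, 0.001, 3.06]
force: [-0.6, 0.3, 5.3]
grip_width: 0.0228
grip_force: 30.0
```

Request:
{"op": "servo_tool", "data": {"plan": [[15,0,0,-0.01,0,0,0],[15,0,0,-0.02,0,0,0],[15,0,0,-0.03,0,0,0],[15,0,0,-0.03,0,0,0],[15,0,0,-0.03,0,0,0],[15,0,0,-0.01,0,0,0],[15,0,0,0,0,0,0],[15,0,0,0,0,0,0]]}}

```text
time_s: 15.7
ee_pos: [0.4156, -0.2061, 0.1473]
eef_rot: [3.141, -0.002, 3.06]
force: [1.7, -0.4, -1.8]
grip_width: 0.023
grip_force: 30.0
```

```bash
cat >> tray.py <<'E'
def place(row,k,z=.1,off=None):
    off=[0,.0015,.0025,.004][k] if off is None else off
    w=t2w(.028*(1 if row=='r' else -1),.052*(2-k)-off); print(row,k,w.round(4)); goto(w[0],w[1],z,yaw+np.pi)
E
python3 - <<'E'
from tray import *
place('r',1)
w=cam('wrist');save(w,'w4.png');
E
```

```text
r 1 [0.5831 0.0514]
now [ 0.4156 -0.2061  0.1473] yaw 3.06 q6 -2.03 d tool [-0.146   0.2703  0.0473] per row [-0.0182  0.0338  0.0059] turn -0.001
```

View pics/w4.png

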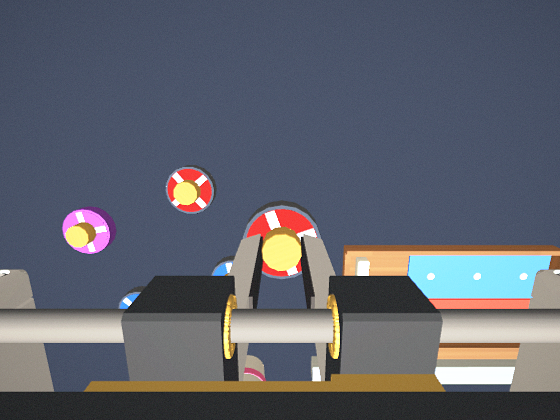

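The red shield is held, boss between the pads at (282,250). I carry it to red place 1.

Request:
{"op": "servo_tool", "data": {"plan": [[15,-0.012,0.022,0,0,0,0],[15,-0.02,0.038,0,0,0,0],[15,-0.022,0.04,0,0,0,0],[15,-0.022,0.04,0,0,0,0],[15,-0.022,0.04,0,0,0,0],[15,-0.02,0.04,0,0,0,0],[15,-0.016,0.03,0,0,0,0],[15,-0.012,0.02,0,0,0,0]]}}

```text
time_s: 16.75
ee_pos: [0.5838, 0.0522, 0.1471]
eef_rot: [-3.141, -0.002, 3.061]
force: [0.7, -0.3, -1.0]
grip_width: 0.0228
grip_force: 30.0
```

Request:
{"op": "servo_tool", "data": {"plan": [[15,0,0,0.02,0,0,0],[15,0,0,0.03,0,0,0],[15,0,0,0.03,0,0,0],[15,0,0,0.007,0,0,0],[15,0,0,0,0,0,0],[15,0,0,0,0,0,0],[15,0,0,0,0,0,0],[15,0,0,0,0,0,0]]}}

```text
time_s: 17.75
ee_pos: [0.5838, 0.0508, 0.0619]
eef_rot: [3.142, 0.001, 3.06]
force: [-1.3, -0.0, -1.1]
grip_width: 0.0232
grip_force: 30.0
```

```bash
python3 - <<'E'
from tray import *
place('r',1,.028)
E
```

```text
r 1 [0.5831 0.0514]
now [0.5838 0.0508 0.0619] yaw 3.06 q6 -1.46 d tool [0.0008 0.0005 0.0339] per row [0.0001 0.0001 0.0042] turn -0.001
```

Request:
{"op": "servo_tool", "data": {"plan": [[15,0.001,0,0.012,0,0,0],[15,0,0,0.012,0,0,0],[15,0,0,0.007,0,0,0],[15,0,0,0.003,0,0,0],[15,0,0,0,0,0,0],[40,0,0,0,0,0,0],[40,0,0,0,0,0,0],[40,0,0,0,0,0,0]]}}

```text
time_s: 18.75
ee_pos: [0.5827, 0.0509, 0.0276]
eef_rot: [3.142, 0.0, 3.06]
force: [-0.2, -0.4, 0.2]
grip_width: 0.0376
grip_force: 0.0
```

Request:
{"op": "servo_tool", "data": {"plan": [[40,0,0,-0.01,0,0,0],[40,0,0,-0.03,0,0,0],[40,0,0,-0.05,0,0,0],[40,0,0,-0.05,0,0,0],[40,0,0,-0.03,0,0,0],[40,0,-0.02,0,0,0,0],[40,0,-0.04,0,0,0,0],[40,0,-0.05,0,0,0,0]]}}

```text
time_s: 19.75
ee_pos: [0.5729, -0.0602, 0.1965]
eef_rot: [3.142, -0.001, 3.061]
force: [0.3, -0.2, 0.1]
grip_width: 0.0376
grip_force: 0.0
```

Request:
{"op": "servo_tool", "data": {"plan": [[40,0,-0.05,0,0,0,0],[40,0,-0.05,0,0,0,0],[40,0,-0.05,0,0,0,0],[40,0,-0.045,0,0,0,0],[40,0,-0.03,0,0,0,0],[40,0,-0.015,0,0,0,0],[40,0,0,0,0,0,0],[40,0,0,0,0,0,0]]}}

```text
time_s: 20.75
ee_pos: [0.5542, -0.297, 0.1973]
eef_rot: [3.141, -0.0, 3.061]
force: [1.0, -0.8, -0.6]
grip_width: 0.0374
grip_force: 0.0
```

```bash
cat >> tray.py <<'E'
def shields(c,lo=60):
    """boss blobs; colour by the plate around; centre = circle of coloured pixels cast on the plate's plane, and boss on its top"""
    m=masks(c);res=[]
    col={k:m[k] for k in('red','blue','purple')}
    for cc,st in blobs(cv2.morphologyEx(m['brass'].astype(np.uint8),cv2.MORPH_OPEN,np.ones((3,3))),5,1500):
        u,v=cc;zb=depthpt(c,u,v)[2]
        if not .02<zb<.05: continue
        z0=zb-.03; pb=onplane(c,u,v,zb); best=None
        for k in col:
            P=pt(c,col[k],z0+.006,z0+.022); 
            if len(P): P=P[np.hypot(*(P[:,:2]-pb[:2]).T)<.032]
            if len(P)>15 and (best is None or len(P)>len(best[1])): best=(k,P)
        if best is None: continue
        q=cv2.minEnclosingCircle((best[1][:,:2]*1e3).astype(np.float32))
        print(best[0],'px',cc.round(0),'boss',(pb*1e3).round(1),'plate',np.round(q[0],1),'r',round(q[1],1),'z',np.median(best[1][:,2]).round(4),'tray',(w2t(pb)*1e3).round(1))
E
python3 - <<'E'
from tray import *
w=cam('wrist');shields(w);print('top');w=cam('top');shields(w)
goto(.3987,-.299,.1)
E
```

```text
red px [268.  56.] boss [ 410.  -299.3   26.2] plate [ 398.4 -299. ] r 22.3 z 0.014 tray [-116.4 -312.9]
purple px [171.  93.] boss [ 438.6 -403.6   28.7] plate [ 434.  -414.5] r 24.8 z 0.0131 tray [ -79.5 -414.6]
top
purple px [197. 148.] boss [720.4 196.4  31.8] plate [722.9 196. ] r 26.0 z 0.0143 tray [153.1 206.1]
blue px [172. 179.] boss [644.9 252.6  26.9] plate [647.4 254.4] r 26.0 z 0.014 tray [ 73.4 256.1]
purple px [210. 182.] boss [639.3 163.1  26.7] plate [639.9 163.3] r 27.9 z 0.0138 tray [ 75.  166.4]
purple px [462. 274.] boss [ 433.1 -419.2   33.4] plate [ 431.6 -420.3] r 24.3 z 0.0144 tray [ -83.7 -430.6]
now [ 0.5543 -0.2969  0.1975] yaw 3.061 q6 -2.04 d tool [ 0.155  -0.0146  0.0975] per row [ 0.0194 -0.0018  0.0122] turn 0
```

Request:
{"op": "servo_tool", "data": {"plan": [[40,0.03,-0.003,0,0,0,0],[40,0.042,-0.004,0.01,0,0,0],[40,0.042,-0.004,0.03,0,0,0],[40,0.041,-0.004,0.03,0,0,0],[40,0,0,0.04,0,0,0],[40,0,0,0.03,0,0,0],[40,0,0,0.02,0,0,0],[40,0,0,0,0,0,0]]}}

```text
time_s: 21.85
ee_pos: [0.3981, -0.2993, 0.0366]
eef_rot: [3.14, -0.002, 3.061]
force: [0.1, 0.4, 1.1]
grip_width: 0.038
grip_force: 0.0
```

```bash
python3 - <<'E'
from tray import *
goto(.3986,-.299,.0185)
E
```

```text
now [ 0.3981 -0.2993  0.0366] yaw 3.061 q6 -2.21 d tool [-0.0005  0.0003  0.0181] per row [-0.0001  0.      0.0023] turn 0
```

Request:
{"op": "servo_tool", "data": {"plan": [[40,0,0,0.01,0,0,0],[40,0,0,0.008,0,0,0],[40,0,0,0,0,0,0],[15,0,0,0,0,0,0],[15,0,0,0,0,0,0],[15,0,0,0,0,0,0],[15,0,0,0,0,0,0],[15,0,0,0,0,0,0]], "force": 30}}

```text
time_s: 22.85
ee_pos: [0.3985, -0.3003, 0.0197]
eef_rot: [-3.141, 0.0, 3.06]
force: [0.0, 1.1, 5.8]
grip_width: 0.0229
grip_force: 30.0
```

Request:
{"op": "servo_tool", "data": {"plan": [[15,0,0,-0.01,0,0,0],[15,0,0,-0.02,0,0,0],[15,0,0,-0.03,0,0,0],[15,0,0,-0.03,0,0,0],[15,0,0,-0.03,0,0,0],[15,-0.012,0.025,0,0,0,0],[15,-0.02,0.04,0,0,0,0],[15,-0.02,0.04,0,0,0,0]]}}

```text
time_s: 23.85
ee_pos: [0.4592, -0.1988, 0.14]
eef_rot: [-3.141, 0.0, 3.059]
force: [-0.1, -1.6, -1.0]
grip_width: 0.0229
grip_force: 30.0
```

Request:
{"op": "servo_tool", "data": {"plan": [[15,-0.02,0.04,0,0,0,0],[15,-0.02,0.04,0,0,0,0],[15,-0.02,0.04,0,0,0,0],[15,-0.02,0.04,0,0,0,0],[15,-0.014,0.03,0,0,0,0],[15,-0.01,0.016,0.02,0,0,0],[15,0,0,0.03,0,0,0],[15,0,0,0.01,0,0,0]]}}

```text
time_s: 24.85
ee_pos: [0.5784, -0.0029, 0.0781]
eef_rot: [-3.141, -0.003, 3.06]
force: [0.1, -0.0, -0.9]
grip_width: 0.0231
grip_force: 30.0
```

```bash
python3 - <<'E'
from tray import *
place('r',2,.028)
w=cam('wrist');save(w,'w5.png')
E
```

```text
r 2 [ 0.5789 -0.0015]
now [ 0.5784 -0.0029  0.0781] yaw 3.06 q6 -1.56 d tool [-0.0005  0.0014  0.0501] per row [-0.0001  0.0002  0.0063] turn -0.001
```

View pics/w5.png

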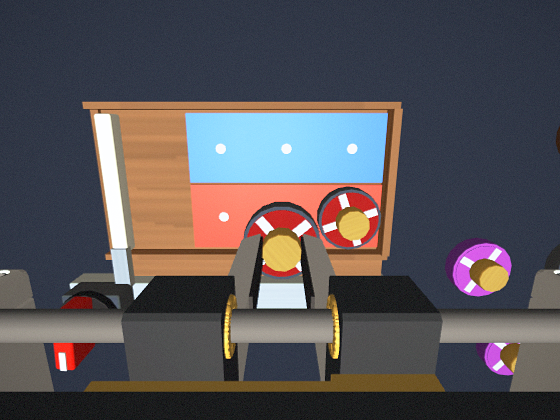

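Red 1 sits in its place at (350,218), and the second red is held above dot 2 at (282,250). I lower it and release, then go to the viewing spot.

Request:
{"op": "servo_tool", "data": {"plan": [[15,0,0.001,0.016,0,0,0],[15,0,0,0.016,0,0,0],[15,0,0,0.012,0,0,0],[15,0,0,0.006,0,0,0],[15,0,0,0,0,0,0],[38,0,0,0,0,0,0],[38,0,0,0,0,0,0],[38,0,0,0,0,0,0]]}}

```text
time_s: 25.9
ee_pos: [0.5795, -0.0021, 0.0298]
eef_rot: [-3.142, 0.001, 3.06]
force: [-0.8, 0.0, 0.6]
grip_width: 0.036
grip_force: 0.0
```

Request:
{"op": "servo_tool", "data": {"plan": [[38,0,0,-0.01,0,0,0],[38,0,0,-0.03,0,0,0],[38,0,0,-0.05,0,0,0],[38,0,0,-0.05,0,0,0],[38,0,0,-0.03,0,0,0],[38,0,-0.02,0,0,0,0],[38,0,-0.04,0,0,0,0],[38,0,-0.05,0,0,0,0]]}}

```text
time_s: 26.9
ee_pos: [0.5696, -0.113, 0.1985]
eef_rot: [3.141, -0.001, 3.061]
force: [0.2, -0.5, -0.5]
grip_width: 0.0358
grip_force: 0.0
```

Request:
{"op": "servo_tool", "data": {"plan": [[38,-0.01,-0.05,0,0,0,0],[38,-0.02,-0.05,0,0,0,0],[38,-0.03,-0.04,0,0,0,0],[38,-0.03,-0.03,0,0,0,0],[38,-0.01,-0.02,0,0,0,0],[38,0,0,0,0,0,0],[38,0,0,0,0,0,0],[38,0,0,0,0,0,0]]}}

```text
time_s: 27.9
ee_pos: [0.6543, -0.3085, 0.1998]
eef_rot: [-3.142, 0.0, 3.06]
force: [-0.2, 0.3, -0.0]
grip_width: 0.0355
grip_force: 0.0
```

```bash
cat >> tray.py <<'E'
def plates(c,cols=('red','blue')):
    """outer circle of each plate: coloured pixels at plate height, clustered in the world"""
    m=masks(c)
    for k in cols:
      for zlo,zhi in((.009,.019),(.019,.027)):
        P=pt(c,m[k],zlo,zhi)
        if len(P)<20: continue
        g=((P[:,:2]-P[:,:2].min(0))*500).astype(int);im=np.zeros(g.max(0)+1,np.uint8);im[g[:,0],g[:,1]]=1
        n,l=cv2.connectedComponents(cv2.dilate(im,np.ones((7,7))));lab=l[g[:,0],g[:,1]]
        for i in range(1,n):
            Q=P[lab==i]
            if len(Q)<25: continue
            q,r=cv2.minEnclosingCircle((Q[:,:2]*1e3).astype(np.float32))
            if 17<r<29: print(k,'z',np.median(Q[:,2]).round(4),'n',len(Q),'xy',np.round(q,1),'r',round(r,1),'tray',(w2t(np.array(q)/1e3)*1e3).round(1))
E
python3 - <<'E'
from tray import *
w=cam('wrist');plates(w);print('top');w=cam('top');plates(w)
o=ctrl.get_obs();print(o['ee_pos'])
E
```

```text
red z 0.0217 n 437 xy [579.8  -5.7] r 23.1 tray [29.2 -6.6]
blue z 0.0138 n 766 xy [ 502.9 -266.9] r 22.9 tray [ -26.4 -273.1]
blue z 0.014 n 714 xy [ 532.1 -376.9] r 22.8 tray [  11.6 -380.5]
top
blue z 0.0141 n 130 xy [646.1 251.9] r 24.5 tray [ 74.7 255.4]
[ 0.65444445 -0.30858734  0.19992271]
```

Request:
{"op": "servo_tool", "data": {"plan": [[38,0.03,0.006,0,0,0,0],[38,0.042,0.008,0,0,0,0],[38,0.042,0.008,0,0,0,0],[38,0.04,0.007,0.03,0,0,0],[38,0,0,0.05,0,0,0],[38,0,0,0.05,0,0,0],[38,0,0,0.032,0,0,0],[38,0,0,0,0,0,0]]}}

```text
time_s: 29.0
ee_pos: [0.5023, -0.2668, 0.0359]
eef_rot: [3.14, -0.003, 3.06]
force: [-0.1, -0.2, 0.7]
grip_width: 0.0359
grip_force: 0.0
```

```bash
python3 - <<'E'
from tray import *
goto(.5029,-.2669,.0185)
w=cam('wrist');plates(w)
E
```

```text
now [ 0.5023 -0.2668  0.0359] yaw 3.06 q6 -2.04 d tool [-0.0006 -0.      0.0174] per row [-0.0001 -0.      0.0022] turn 0
blue z 0.0139 n 1462 xy [ 503.1 -266.8] r 23.0 tray [ -26.2 -273.1]
blue z 0.014 n 632 xy [ 528.8 -378. ] r 22.8 tray [   8.3 -381.8]
```

Request:
{"op": "servo_tool", "data": {"plan": [[38,-0.001,0,0.01,0,0,0],[38,0,0,0.008,0,0,0],[38,0,0,0,0,0,0],[15,0,0,0,0,0,0],[15,0,0,0,0,0,0],[15,0,0,0,0,0,0],[15,0,0,0,0,0,0],[15,0,0,0,0,0,0]], "force": 30}}

```text
time_s: 30.05
ee_pos: [0.5045, -0.2679, 0.0198]
eef_rot: [-3.141, 0.0, 3.06]
force: [-0.4, -0.0, 4.3]
grip_width: 0.0223
grip_force: 30.0
```

Request:
{"op": "servo_tool", "data": {"plan": [[15,0,0,-0.01,0,0,0],[15,0,0,-0.02,0,0,0],[15,0,0,-0.03,0,0,0],[15,0,0,-0.03,0,0,0],[15,0,0,-0.03,0,0,0],[15,0,0.025,0,0,0,0],[15,0,0.04,0,0,0,0],[15,0,0.04,0,0,0,0]]}}

```text
time_s: 31.05
ee_pos: [0.5128, -0.1621, 0.1398]
eef_rot: [-3.142, 0.0, 3.059]
force: [0.8, 1.0, -1.2]
grip_width: 0.023
grip_force: 30.0
```

Request:
{"op": "servo_tool", "data": {"plan": [[15,0.001,0.04,0,0,0,0],[15,0.001,0.04,0,0,0,0],[15,0,0.04,0,0,0,0],[15,0,0.04,0,0,0,0],[15,0,0.035,0,0,0,0],[15,0,0.024,0.02,0,0,0],[15,0,0,0.03,0,0,0],[15,0,0,0.01,0,0,0]]}}

```text
time_s: 32.05
ee_pos: [0.528, 0.0555, 0.0784]
eef_rot: [-3.141, -0.002, 3.06]
force: [0.8, 0.3, -0.6]
grip_width: 0.0229
grip_force: 30.0
```

```bash
python3 - <<'E'
from tray import *
place('b',1,.028)
w=cam('wrist');plates(w)
E
```

```text
b 1 [0.5273 0.0559]
now [0.528  0.0555 0.0784] yaw 3.06 q6 -1.45 d tool [0.0006 0.0004 0.0504] per row [0.0001 0.     0.0063] turn -0.001
red z 0.022 n 343 xy [584.9  51.5] r 20.3 tray [29.8 50.8]
```

Request:
{"op": "servo_tool", "data": {"plan": [[15,0,0,0.016,0,0,0],[15,0,0,0.016,0,0,0],[15,0,0,0.012,0,0,0],[15,0,0,0.006,0,0,0],[15,0,0,0,0,0,0],[38,0,0,0,0,0,0],[38,0,0,0,0,0,0],[38,0,0,0,0,0,0]]}}

```text
time_s: 33.1
ee_pos: [0.529, 0.0553, 0.0298]
eef_rot: [3.142, 0.001, 3.06]
force: [-0.1, -0.6, -0.3]
grip_width: 0.0358
grip_force: 0.0
```

Request:
{"op": "servo_tool", "data": {"plan": [[38,0,0,-0.01,0,0,0],[38,0,0,-0.03,0,0,0],[38,0,0,-0.05,0,0,0],[38,0,0,-0.05,0,0,0],[38,0,0,-0.03,0,0,0],[38,-0.01,-0.02,0,0,0,0],[38,-0.016,-0.045,0,0,0,0],[38,-0.018,-0.05,0,0,0,0]]}}

```text
time_s: 34.1
ee_pos: [0.5635, -0.0639, 0.2005]
eef_rot: [-3.142, 0.001, 3.061]
force: [0.4, 0.6, 0.6]
grip_width: 0.0355
grip_force: 0.0
```

Request:
{"op": "servo_tool", "data": {"plan": [[38,-0.02,-0.05,0,0,0,0],[38,-0.02,-0.05,0,0,0,0],[38,-0.02,-0.05,0,0,0,0],[38,-0.02,-0.05,0,0,0,0],[38,-0.02,-0.05,0,0,0,0],[38,-0.012,-0.04,0,0,0,0],[38,0,0,0,0,0,0],[38,0,0,0,0,0,0]]}}

```text
time_s: 35.1
ee_pos: [0.6512, -0.3605, 0.1998]
eef_rot: [3.141, -0.0, 3.06]
force: [-0.9, -1.2, -0.1]
grip_width: 0.0358
grip_force: 0.0
```

```bash
python3 - <<'E'
from tray import *
w=cam('wrist');plates(w);
print('top');plates(cam('top'))
goto(.531,-.377,.0185)
E
```

```text
blue z 0.0139 n 725 xy [ 532.  -376.7] r 22.9 tray [  11.4 -380.3]
top
blue z 0.0145 n 129 xy [645.9 253.1] r 23.9 tray [ 74.3 256.6]
blue z 0.0227 n 134 xy [526.7  54.8] r 24.8 tray [-28.5  49.4]
now [ 0.6514 -0.36    0.2003] yaw 3.061 q6 -2.04 d tool [ 0.1188 -0.0266  0.1817] per row [ 0.0148 -0.0033  0.0227] turn 0
```

Request:
{"op": "servo_tool", "data": {"plan": [[38,0.025,-0.006,0,0,0,0],[38,0.035,-0.008,0,0,0,0],[38,0.035,-0.008,0,0,0,0],[38,0.023,-0.004,0.03,0,0,0],[38,0,0,0.05,0,0,0],[38,0,0,0.05,0,0,0],[38,0,0,0.032,0,0,0],[38,0,0,0,0,0,0]]}}

```text
time_s: 36.2
ee_pos: [0.5308, -0.3759, 0.036]
eef_rot: [3.14, -0.003, 3.061]
force: [-0.1, 0.4, 0.5]
grip_width: 0.0356
grip_force: 0.0
```

```bash
python3 - <<'E'
from tray import *
plates(cam('wrist'))
goto(.532,-.3768,.0185)
E
```

```text
blue z 0.0139 n 1412 xy [ 532.4 -376.4] r 22.9 tray [  11.8 -380. ]
now [ 0.5317 -0.3767  0.0381] yaw 3.061 q6 -2.16 d tool [-0.0003 -0.      0.0196] per row [-0.     -0.      0.0025] turn 0
```

Request:
{"op": "servo_tool", "data": {"plan": [[38,-0.001,0,0.01,0,0,0],[38,0,0,0.008,0,0,0],[38,0,0,0,0,0,0],[15,0,0,0,0,0,0],[15,0,0,0,0,0,0],[15,0,0,0,0,0,0],[15,0,0,0,0,0,0],[15,0,0,0,0,0,0]], "force": 30}}

```text
time_s: 37.25
ee_pos: [0.5326, -0.3776, 0.0198]
eef_rot: [-3.141, 0.0, 3.06]
force: [-0.5, 0.5, 4.3]
grip_width: 0.0231
grip_force: 30.0
```

Request:
{"op": "servo_tool", "data": {"plan": [[15,0,0,-0.01,0,0,0],[15,0,0,-0.02,0,0,0],[15,0,0,-0.03,0,0,0],[15,0,0,-0.03,0,0,0],[15,0,0,-0.03,0,0,0],[15,0.002,0.025,0,0,0,0],[15,0.004,0.04,0,0,0,0],[15,0.005,0.048,0,0,0,0]]}}

```text
time_s: 38.25
ee_pos: [0.5306, -0.2631, 0.1408]
eef_rot: [-3.141, 0.001, 3.059]
force: [0.4, -0.2, -1.3]
grip_width: 0.0232
grip_force: 30.0
```

Request:
{"op": "servo_tool", "data": {"plan": [[15,0.005,0.048,0,0,0,0],[15,0.005,0.048,0,0,0,0],[15,0.005,0.048,0,0,0,0],[15,0.005,0.048,0,0,0,0],[15,0.005,0.044,0,0,0,0],[15,0.003,0.028,0.02,0,0,0],[15,0,0,0.03,0,0,0],[15,0,0,0.01,0,0,0]]}}

```text
time_s: 39.25
ee_pos: [0.524, 0.0017, 0.0792]
eef_rot: [-3.142, -0.001, 3.06]
force: [-0.1, -0.2, -0.9]
grip_width: 0.0229
grip_force: 30.0
```

```bash
python3 - <<'E'
from tray import *
place('b',2,.028)
w=cam('wrist');plates(w);save(w,'w6.png')
E
```

```text
b 2 [0.5231 0.003 ]
now [0.524  0.0017 0.0792] yaw 3.06 q6 -1.56 d tool [0.001  0.0012 0.0512] per row [0.0001 0.0002 0.0064] turn -0.001
red z 0.022 n 377 xy [581.9  -1.7] r 20.7 tray [31.  -2.5]
blue z 0.0219 n 1196 xy [527.   56.1] r 24.8 tray [-28.3  50.7]
```

View pics/w6.png

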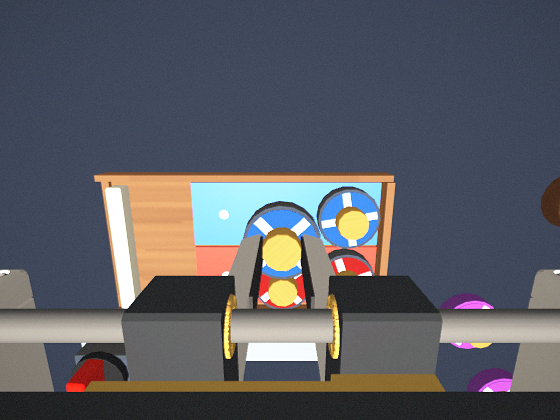

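Blue 1 is seated at (350,217), and the second blue is held over dot 2. I lower and release it, then head for the left blue.

Request:
{"op": "servo_tool", "data": {"plan": [[15,0.001,0,0.016,0,0,0],[15,0,0,0.016,0,0,0],[15,0,0,0.012,0,0,0],[15,0,0,0.006,0,0,0],[15,0,0,0,0,0,0],[38,0,0,0,0,0,0],[38,0,0,0,0,0,0],[38,0,0,0,0,0,0]]}}

```text
time_s: 40.3
ee_pos: [0.5236, 0.0016, 0.0297]
eef_rot: [-3.142, 0.001, 3.06]
force: [1.1, 0.6, 0.3]
grip_width: 0.0357
grip_force: 0.0
```

Request:
{"op": "servo_tool", "data": {"plan": [[38,0,0,-0.01,0,0,0],[38,0,0,-0.03,0,0,0],[38,0,0,-0.05,0,0,0],[38,0,0,-0.05,0,0,0],[38,0,0,-0.03,0,0,0],[38,-0.012,0.02,0,0,0,0],[38,-0.018,0.03,0,0,0,0],[38,-0.022,0.036,0,0,0,0]]}}

```text
time_s: 41.3
ee_pos: [0.5828, 0.0836, 0.2006]
eef_rot: [3.142, 0.001, 3.059]
force: [0.2, -0.4, -0.1]
grip_width: 0.0357
grip_force: 0.0
```

Request:
{"op": "servo_tool", "data": {"plan": [[38,-0.022,0.036,0,0,0,0],[38,-0.022,0.036,0,0,0,0],[38,-0.022,0.036,0,0,0,0],[38,-0.02,0.036,0,0,0,0],[38,-0.017,0.03,0,0,0,0],[38,0,0,0,0,0,0],[38,0,0,0,0,0,0],[38,0,0,0,0,0,0]]}}

```text
time_s: 42.3
ee_pos: [0.699, 0.2471, 0.2003]
eef_rot: [3.141, 0.001, 3.059]
force: [-0.2, 0.5, 0.5]
grip_width: 0.0358
grip_force: 0.0
```

```bash
python3 - <<'E'
from tray import *
w=cam('wrist');plates(w,('blue','red','purple'))
print('top');plates(cam('top'))
goto(.6465,.253,.0185)
E
```

```text
blue z 0.0139 n 654 xy [645.3 253.7] r 22.8 tray [ 73.7 257.2]
purple z 0.0136 n 204 xy [638.1 164.6] r 25.0 tray [ 73.7 167.8]
purple z 0.0138 n 585 xy [723.5 198.4] r 25.0 tray [156.1 208.4]
top
now [0.6991 0.2473 0.2002] yaw 3.059 q6 -1.2 d tool [0.053  0.0013 0.1817] per row [0.0066 0.0002 0.0227] turn 0
```

```bash
python3 - <<'E'
from tray import *
t=np.array([.6453,.2537])
w=cam('top');P=pt(w,np.ones((420,560),bool),.08,.18);
P=np.vstack([P,pt(cam('wrist'),np.ones((420,560),bool),.08,.14)])
d=P[:,:2]-t;k=(np.hypot(*d.T)<.14)&(P[:,1]>.2);d=d[k];Z=P[k][:,2];print(len(d),Z.min() if len(d) else '',Z.max() if len(d) else'')
for yw in(3.06,4.04,3.5,2.6):
    x=np.array([np.cos(yw),np.sin(yw)]);y=np.array([np.sin(yw),-np.cos(yw)])
    b=(abs(d@x)<.045)&(abs(d@y)<.096);print(yw,b.sum(),Z[b].max() if b.any() else 0, [ (d[b]).round(3)[:3].tolist()])
E
```

```text
1612 0.08000988700612033 0.13513646232757248
3.06 0 0 [[]]
4.04 0 0 [[]]
3.5 0 0 [[]]
2.6 174 0.13513646232757248 [[[0.066, 0.071], [0.065, 0.071], [0.067, 0.071]]]
```

Request:
{"op": "servo_tool", "data": {"plan": [[38,0.027,0.001,0,0,0,0],[38,0.027,0.001,0,0,0,0],[38,0,0,0,0,0,-0.15],[38,0,0,0,0,0,-0.15],[38,0,0,0,0,0,-0.15],[38,0,0,0.05,0,0,0],[38,0,0,0.04,0,0,0],[38,0,0,0.02,0,0,0]]}}

```text
time_s: 43.5
ee_pos: [0.6448, 0.254, 0.0874]
eef_rot: [3.141, -0.002, -2.774]
force: [-0.2, -0.2, 0.4]
grip_width: 0.0359
grip_force: 0.0
```

```bash
python3 - <<'E'
from tray import *
w=cam('wrist');plates(w,('blue',))
goto(.6453,.2537,.0185)
E
```

```text
blue z 0.0139 n 1071 xy [645.2 253.7] r 22.8 tray [ 73.6 257.2]
now [0.6444 0.2539 0.0857] yaw -2.774 q6 -1.62 d tool [-0.0011 -0.0005  0.0672] per row [-0.0001 -0.0001  0.0084] turn 0
```

Request:
{"op": "servo_tool", "data": {"plan": [[38,-0.001,0,0.02,0,0,0],[38,0,0,0.025,0,0,0],[38,0,0,0.015,0,0,0],[38,0,0,0.007,0,0,0],[38,0,0,0,0,0,0],[15,0,0,0,0,0,0],[15,0,0,0,0,0,0],[15,0,0,0,0,0,0]], "force": 30}}

```text
time_s: 44.55
ee_pos: [0.6469, 0.2549, 0.0233]
eef_rot: [-3.142, 0.001, -2.773]
force: [-0.0, 0.4, 5.5]
grip_width: 0.0226
grip_force: 30.0
```

Request:
{"op": "servo_tool", "data": {"plan": [[15,0,0,0,0,0,0],[15,0,0,0,0,0,0],[15,0,0,-0.01,0,0,0],[15,0,0,-0.02,0,0,0],[15,0,0,-0.03,0,0,0],[15,0,0,-0.03,0,0,0],[15,0,0,-0.03,0,0,0],[15,0,0,0,0,0,0]]}}

```text
time_s: 45.55
ee_pos: [0.6475, 0.2551, 0.1463]
eef_rot: [-3.141, 0.005, -2.773]
force: [0.3, 0.6, -0.8]
grip_width: 0.0226
grip_force: 30.0
```

Request:
{"op": "servo_tool", "data": {"plan": [[15,0,0,0,0,0,0.15],[15,0,0,0,0,0,0.15],[15,0,0,0,0,0,0.15],[15,0,0,0,0,0,0],[15,0.006,-0.02,0,0,0,0],[15,0.012,-0.038,0,0,0,0],[15,0.013,-0.04,0,0,0,0],[15,0.013,-0.04,0,0,0,0]]}}

```text
time_s: 46.55
ee_pos: [0.5904, 0.1197, 0.1421]
eef_rot: [-3.141, -0.0, 3.064]
force: [1.1, -0.5, -0.7]
grip_width: 0.0226
grip_force: 30.0
```

Request:
{"op": "servo_tool", "data": {"plan": [[15,0.013,-0.04,0,0,0,0],[15,0.013,-0.04,0,0,0,0],[15,0.013,-0.04,0,0,0,0],[15,0.012,-0.035,0,0,0,0],[15,0.006,-0.02,0,0,0,0],[15,0,0,0.03,0,0,0],[15,0,0,0.03,0,0,0],[15,0,0,0,0,0,0]]}}

```text
time_s: 47.55
ee_pos: [0.519, -0.0488, 0.0808]
eef_rot: [3.141, -0.004, 3.063]
force: [-0.1, 0.7, -0.2]
grip_width: 0.0226
grip_force: 30.0
```

```bash
python3 - <<'E'
from tray import *
place('b',3,.028)
w=cam('wrist');plates(w);save(w,'w7.png')
E
```

```text
b 3 [ 0.5188 -0.0503]
now [ 0.519  -0.0488  0.0808] yaw 3.063 q6 -1.66 d tool [-0.0001 -0.0015  0.0528] per row [-0.     -0.0002  0.0066] turn 0.002
```

View pics/w7.png

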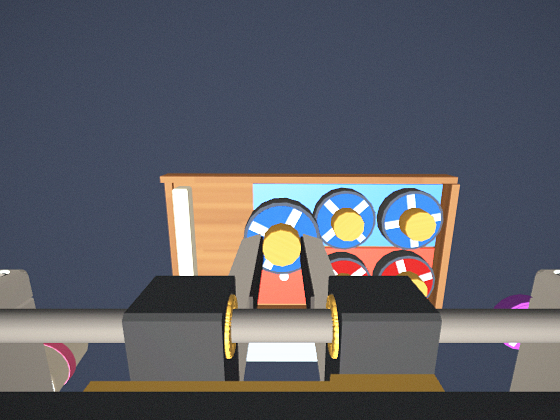

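Both rows look right: blues at (345,218) and (411,218), reds behind them, and the third blue held over dot 3. It sits about 4 mm lower in the grip, so I go down gently and check the force.

Request:
{"op": "servo_tool", "data": {"plan": [[15,0,-0.001,0.016,0,0,0],[15,0,0,0.016,0,0,0],[15,0,0,0.01,0,0,0],[15,0,0,0.004,0,0,0],[15,0,0,0.002,0,0,0],[15,0,0,0,0,0,0],[15,0,0,0,0,0,0],[15,0,0,0,0,0,0]]}}

```text
time_s: 48.6
ee_pos: [0.5203, -0.05, 0.0347]
eef_rot: [-3.142, 0.0, 3.06]
force: [-0.0, 0.6, -2.0]
grip_width: 0.0225
grip_force: 30.0
```

```bash
python3 - <<'E'
from tray import *
place('b',3,.028); plates(cam('wrist'))
E
```

```text
b 3 [ 0.5188 -0.0503]
now [ 0.5203 -0.05    0.0347] yaw 3.06 q6 -1.65 d tool [ 0.0015 -0.0005  0.0067] per row [ 0.0002 -0.0001  0.0008] turn -0.001
red z 0.0218 n 424 xy [571.   57.5] r 19.1 tray [15.4 55.7]
```

Request:
{"op": "servo_tool", "data": {"plan": [[15,0.001,-0.001,0.002,0,0,0],[15,0,0,0.001,0,0,0],[15,0,0,0,0,0,0],[38,0,0,0,0,0,0],[38,0,0,0,0,0,0],[38,0,0,0,0,0,0],[38,0,0,-0.01,0,0,0],[38,0,0,-0.03,0,0,0]]}}

```text
time_s: 49.65
ee_pos: [0.5184, -0.0507, 0.0715]
eef_rot: [3.141, -0.002, 3.06]
force: [-0.3, -1.0, 0.5]
grip_width: 0.0355
grip_force: 0.0
```

Request:
{"op": "servo_tool", "data": {"plan": [[38,0,0,-0.04,0,0,0],[38,0,0,-0.04,0,0,0],[38,0,0,-0.03,0,0,0],[38,-0.03,0.005,-0.02,0,0,0],[38,-0.05,0.005,0,0,0,0],[38,-0.04,0.005,0,0,0,0],[38,0,0,0,0,0,0],[38,0,0,0,0,0,0]]}}

```text
time_s: 50.65
ee_pos: [0.6393, -0.0457, 0.2017]
eef_rot: [-3.142, -0.0, 3.06]
force: [0.2, -0.1, 0.3]
grip_width: 0.0358
grip_force: 0.0
```

```bash
python3 - <<'E'
from tray import *
w=cam('wrist');save(w,'w8.png');plates(w);print(bar(w),wall(w));print(ctrl.get_obs()['ee_pos'])
E
```

```text
('bar n,face y,back y,z', 1617, array([ 0.0573, -0.1377]), np.float64(0.0245)) ('wall y', array([0.078 , 0.0805, 0.0841]), np.float64(0.0213))
[ 0.63921018 -0.04573939  0.20201167]
```

View pics/w8.png

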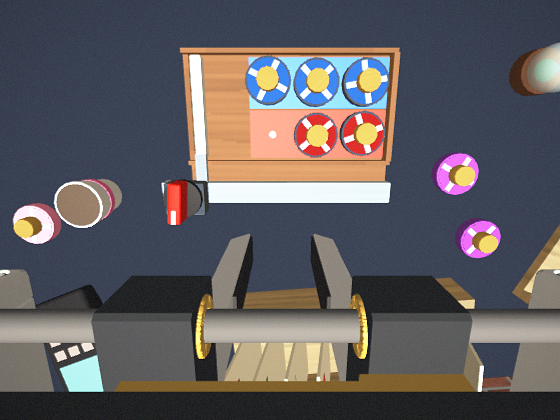

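All five shields lie flat in their rows: blues at (268,80), (317,80) and (366,82), reds at (316,135) and (362,134). The knob is at (176,202). Now I check the boss positions and aim at the knob.

```bash
python3 - <<'E'
from tray import *
w=cam('wrist')
P=pt(w,masks(w)['brass'],.034,.044);t=np.array([w2t(p) for p in P]);
for n,(x,y) in dict(r1=(28,52),r2=(28,0),b1=(-28,52),b2=(-28,0),b3=(-28,-52)).items():
    k=np.hypot(t[:,0]-x/1e3,t[:,1]-y/1e3)<.02
    q,r=cv2.minEnclosingCircle((t[k]*1e3).astype(np.float32));print(n,k.sum(),np.round(q,1),round(r,1),'err',np.hypot(q[0]-x,q[1]-y).round(1),'z',np.median(P[k][:,2]).round(4))
print(knob(w)); k=t2w(.095,-.149);print(k);goto(k[0],k[1],.06)
E
```

```text
r1 35 [26.3 49.9] 11.7 err 2.7 z 0.0364
r2 28 [28.1 -2.9] 11.6 err 2.9 z 0.0365
b1 40 [-27.6  49.3] 11.0 err 2.7 z 0.0363
b2 30 [-27.6  -4.4] 11.2 err 4.4 z 0.037
b3 27 [-29.2 -56.2] 11.3 err 4.3 z 0.0367
(np.float64(0.08281039170704829), array([ 0.63296234, -0.14716591]), array([ 7.06069374, 40.48713684]), np.float64(-0.08743670821046313))
[ 0.6338858  -0.15288173]
now [ 0.6392 -0.0458  0.2022] yaw 3.06 q6 -1.62 d tool [-0.0034 -0.1072  0.1422] per row [-0.0004 -0.0134  0.0178] turn 0
```

Errors are at most 4.4 mm against the 11 mm limit. Now I grip the knob.

Request:
{"op": "servo_tool", "data": {"plan": [[38,0,-0.018,0,0,0,0],[38,-0.001,-0.03,0,0,0,0],[38,-0.001,-0.03,0,0,0,0],[38,-0.001,-0.03,0,0,0,0],[38,0,0,0.04,0,0,0.04],[38,0,0,0.04,0,0,0],[38,0,0,0.04,0,0,0],[38,0,0,0.022,0,0,0]]}}

```text
time_s: 51.75
ee_pos: [0.6327, -0.1546, 0.0576]
eef_rot: [3.141, -0.002, 3.019]
force: [0.6, -0.7, 0.1]
grip_width: 0.0359
grip_force: 0.0
```

Request:
{"op": "servo_tool", "data": {"plan": [[38,0,0,0,0,0,0],[20,0,0,0,0,0,0],[10,0,0,0,0,0,0],[5,0,0,0,0,0,0],[5,0,0,0,0,0,0],[5,0,0,0,0,0,0],[5,0,0,0,0,0,0],[5,0,0,0,0,0,0]], "force": 45}}

```text
time_s: 52.75
ee_pos: [0.6345, -0.1534, 0.0605]
eef_rot: [3.142, 0.001, 3.02]
force: [-0.6, 3.3, 6.9]
grip_width: 0.0127
grip_force: 44.8
```

```bash
python3 - <<'E'
from tray import *
w=cam('wrist');m=bar(w);print(m);o=ctrl.get_obs();print(o['ee_pos'],w2t(o['ee_pos']),o['force'])
E
```

```text
('bar n,face y,back y,z', 3852, array([ 0.0118, -0.1383]), np.float64(0.0248))
[ 0.63446992 -0.15340854  0.06050381] [ 0.09562458 -0.14947814] [-0.95583621  2.91635184  6.39662953]
```

Request:
{"op": "servo_tool", "data": {"plan": [[5,0,0.004,0,0,0,0],[5,0.001,0.008,0,0,0,0],[5,0,0.01,0,0,0,0],[5,0.001,0.01,0,0,0,0],[5,0,0.008,0,0,0,0],[5,0,0.004,0,0,0,0],[5,0,0.002,0,0,0,0],[5,0,0.001,0,0,0,0]]}}

```text
time_s: 53.8
ee_pos: [0.6383, -0.1067, 0.0605]
eef_rot: [-3.141, 0.002, 3.02]
force: [0.0, -2.5, 7.4]
grip_width: 0.0125
grip_force: 44.8
```

Request:
{"op": "servo_tool", "data": {"plan": [[5,0,0,0,0,0,0],[5,0,0,0,0,0,0.1],[5,0,0,0,0,0,0.15],[5,0,0,0,0,0,0.15],[5,0,0,0,0,0,0.15],[5,0,0,0,0,0,0.15],[5,0,0,0,0,0,0.15],[5,0,0,0,0,0,0.15]]}}

```text
time_s: 54.8
ee_pos: [0.6375, -0.1073, 0.0605]
eef_rot: [-3.141, 0.001, 2.015]
force: [-6.4, -4.8, 11.7]
grip_width: 0.0126
grip_force: 44.9
```

Request:
{"op": "servo_tool", "data": {"plan": [[5,0,0,0,0,0,0.15],[5,0,0,0,0,0,0.15],[5,0,0,0,0,0,0.04],[5,0,0,0,0,0,0],[5,0,0,0,0,0,0],[5,0,0,0,0,0,0],[5,0,0,0,0,0,0],[5,0,0,0,0,0,0]]}}

```text
time_s: 55.8
ee_pos: [0.6371, -0.1075, 0.0605]
eef_rot: [-3.14, 0.001, 1.68]
force: [-11.1, -5.6, 13.8]
grip_width: 0.0127
grip_force: 44.8
```

```bash
python3 - <<'E'
from tray import *
o=ctrl.get_obs();print(o['ee_pos'],w2t(o['ee_pos']),o['force'],o['moment'],o['eef_rot'])
E
```

```text
[ 0.63706722 -0.10745672  0.0605434 ] [ 0.09451835 -0.10346627] [-11.06030472  -5.59560267  13.82700004] [-1.06686479  2.05653967 -0.05375497] [-3.13992912e+00  1.19556208e-03  1.67967861e+00]
```

Request:
{"op": "servo_tool", "data": {"plan": [[38,0,0,0,0,0,0],[38,0,0,0,0,0,0],[38,0,0,0,0,0,0],[38,0,0,-0.02,0,0,0],[38,0,0,-0.03,0,0,0],[38,0,0,-0.03,0,0,0],[38,0,0,-0.03,0,0,0],[38,0,0,-0.03,0,0,0]]}}

```text
time_s: 56.8
ee_pos: [0.6378, -0.1066, 0.2021]
eef_rot: [3.14, 0.0, 1.68]
force: [0.3, -0.2, -0.4]
grip_width: 0.0354
grip_force: 0.0
```

Request:
{"op": "servo_tool", "data": {"plan": [[38,-0.02,0,0,0,0,0],[38,-0.04,0,0,0,0,0],[38,-0.03,0,0,0,0,0],[38,0,0,0,0,0,0],[38,0,0,0,0,0,0],[38,0,0,0,0,0,0],[38,0,0,0,0,0,0],[38,0,0,0,0,0,0]]}}

```text
time_s: 57.8
ee_pos: [0.6476, -0.1958, 0.1996]
eef_rot: [3.141, 0.0, 1.68]
force: [-0.0, -0.0, 0.2]
grip_width: 0.0357
grip_force: 0.0
```

```bash
python3 - <<'E'
from tray import *
w=cam('wrist');save(w,'w9.png')
P=pt(w,masks(w)['brass'],.034,.044);t=np.array([w2t(p) for p in P]);
for n,(x,y) in dict(r1=(28,52),r2=(28,0),b1=(-28,52),b2=(-28,0),b3=(-28,-52)).items():
    k=np.hypot(t[:,0]-x/1e3,t[:,1]-y/1e3)<.02
    if k.sum()<5: print(n,'none');continue
    q,r=cv2.minEnclosingCircle((t[k]*1e3).astype(np.float32));print(n,k.sum(),np.round(q,1),round(r,1),'err',np.hypot(q[0]-x,q[1]-y).round(1),'z',np.median(P[k][:,2]).round(4))
P=pt(w,masks(w)['white'],.0235,.03);t=np.array([w2t(p) for p in P]);k=(abs(t[:,0])<.05)&(t[:,1]<-.07)&(t[:,1]>-.15);print('bar',np.percentile(t[k][:,1],[97,3]),k.sum())
kn=knob(w);print(kn,'knob',yaw-kn[3])
E
```

```text
r1 none
r2 40 [ 29.6 -10.2] 8.7 err 10.3 z 0.036
b1 none
b2 none
b3 61 [-28.7 -55.3] 11.4 err 3.4 z 0.0361
bar [-0.08030463 -0.09128521] 1094
(np.float64(0.08280639996643518), array([ 0.63724475, -0.10547874]), array([12.15242958, 41.22303009]), np.float64(-1.4376347267009273)) knob 1.3571347267009273
```

View pics/w9.png

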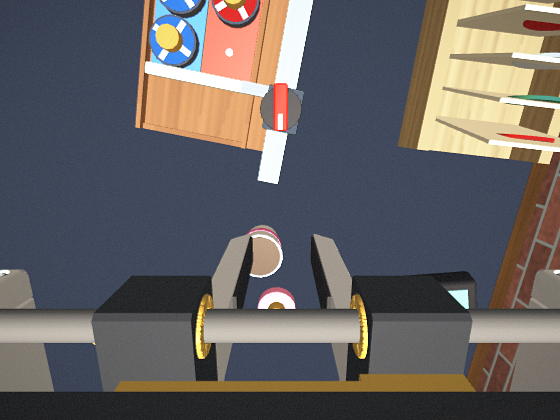

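The bar touches the last blue: face-to-centre is 25 mm, and the knob is at 1.36 rad. One last look at the whole tray.

Request:
{"op": "servo_tool", "data": {"plan": [[38,0.03,0,0,0,0,0],[38,0.05,0,0,0,0,0],[38,0.05,0,0,0,0,0],[38,0.03,0,0,0,0,0],[38,0,0,0,0,0,0],[38,0,0,0,0,0,0],[38,0,0,0,0,0,0],[38,0,0,0,0,0,0]]}}

```text
time_s: 58.85
ee_pos: [0.6302, -0.0379, 0.1993]
eef_rot: [-3.141, 0.0, 1.679]
force: [0.4, 0.1, -0.8]
grip_width: 0.0358
grip_force: 0.0
```

```bash
python3 - <<'E'
from tray import *
w=cam('wrist')
P=pt(w,masks(w)['brass'],.034,.044);t=np.array([w2t(p) for p in P]);
for n,(x,y) in dict(r1=(28,52),r2=(28,0),b1=(-28,52),b2=(-28,0),b3=(-28,-52)).items():
    k=np.hypot(t[:,0]-x/1e3,t[:,1]-y/1e3)<.02
    if k.sum()<5: print(n,'none');continue
    q,r=cv2.minEnclosingCircle((t[k]*1e3).astype(np.float32));print(n,k.sum(),np.round(q,1),round(r,1),'err',np.hypot(q[0]-x,q[1]-y).round(1),'z',np.median(P[k][:,2]).round(4))
s=cam('scene')
save(s,'s2.png',(110,150,430,320),2.4)
E
```

```text
r1 36 [26.3 50.1] 11.9 err 2.5 z 0.0368
r2 37 [28.3 -2.6] 11.8 err 2.6 z 0.0365
b1 38 [-26.9  50.1] 11.4 err 2.2 z 0.0367
b2 35 [-27.   -3.2] 11.2 err 3.3 z 0.0367
b3 33 [-29.2 -53.8] 11.3 err 2.2 z 0.0365
```

View pics/s2.png

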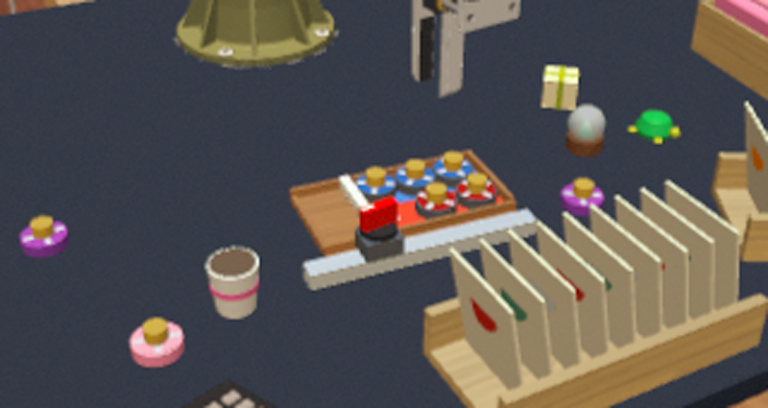

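All five shields are in their rows: blues at crop (375,183), (415,175), (453,165) and reds at (437,200), (476,190). The bar is against the last blue, no red or blue shields remain loose, and the robot is clear. Handing in.

```bash
python3 -c "
from station import ctrl
print(ctrl.hand_in())"
```

```text
the job is handed in; nothing more can be done
None
```

The job is handed in, with no verdict returned: two red and three blue shields sit within 3.5 mm of their dots, the stop bar rests against the last blue, and the clamp is tight at about 1.36 rad.

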